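Change the coupon in the specimen clamp and re-house the others

ROBOT

A 6-joint arm with a two-finger parallel gripper is mounted at the origin on a cart in front of the work surface, level with it; the furniture and walls round the work are solid. World frame = base frame: x ahead of the robot, y to its left, z up, the work surface at z = 0. Lengths are in mm, angles in rad, forces in N, time in s.
With the tool pointing down it reaches from about 375 to 925 mm from the base axis. Payload 5.7 kg.
Tool frame: the origin (TCP) lies midway between the tips of the shut fingers; the grasp point (between the pads) lies 19 mm behind it; z points along the fingers, y is the direction in which the jaws open and shut (so a half turn about z gives the same grasp; the last joint's range is limited). The gripper opens to 88 mm and grips with 3 to 60 N. Pads are 20 mm wide; open, the fingers measure 115 mm over their backs; the gripper's body (75 mm by 178 mm) begins 61 mm behind the grasp point.
Start: joints at [1.029, 0.359, 1.51, -0, 1.272, -0.115], TCP at [248.363, 546.145, 198.623] pointing down, gripper open.
Joint ranges: [-2.97, 2.97], [-1.01, 2.36], [0.21, 2.38], [-0.96, 4.11], [0.2, 2.71], [-2.98, 2.98]. Speed limits (rad/s): [2.39, 2.39, 3.14, 3.14, 3.14, 3.14].

INTERFACE

Orientations are given as a unit quaternion [w, x, y, z].
In Python, from station import ctrl gives the robot as it stands.
- The arm moves only by the shell command python3 -m creep 'ROWS' [FORCE]. ROWS is JSON, a list that holds one entry, the list of rows, each a list of 7 numbers: the finger opening in mm, from 0 to 87.8, then the shift along the world's x, y, z in mm, then the turn, a rotation vector about the world's x, y, z in degrees. A call has 1 to 20 rows; each row shifts and turns the pose as measured when the row begins; what a row does not reach is not made up. A row lasts 1/12 s, in which the tool goes at most 41.7 mm and 7.16 degrees, less where a joint would pass 70% of its speed; a pose out of reach is approached as far as the arm can. A call is refused whole if a number of a shift passes 41.7 or a number of a turn 7.16, either way. A call with a gripper value outside its range is refused whole. The fingers move at their own pace and stop on an object; FORCE is the grip in N (left out, the last holds). Time passes only in rows, so rows that do not move let the fingers close. It gives the time, the measured TCP pose, the force and the opening at its end, in the units of the state.
- ctrl.get_obs(): the state, without advancing time (a new reading comes with each control period).
- ctrl.snapshot(name): name is "side" or "top"; returns a dict with "img" (384x512x3 uint8, red, green, blue), "camera_matrix" (3x3 intrinsics, pixels), "R" (3x3) and "t" (3): a world point X has camera coordinates R X + t. Camera axes: x right, y down, z forward; pixel columns grow to the right and rows downward; lengths in mm; the calibration is good to about 2 mm. A picture is of the moment at which its call begins. There is no depth.
- ctrl.hand_in(): hands the job in, once; it reports no verdict.
The state is a dict: "time": time; "q": joint angles; "dq": joint speeds; "tau": joint torques, N m; "tcp_pos": TCP position; "eef_rot": TCP orientation; "wrist_force": force on the tool from outside, world axes, zero at the start; "torque": the same for the moment, N m; "opening": finger opening in mm.
Only numpy, scipy, OpenCV 4.12 (cv2) and the standard library are available. Lean on these libraries where they do the work, as an engineer would, in place of code of your own. Each camera call takes 0.05 s, during which the arm holds its last target. There are 200 camera calls.

TASK

The round test coupon is the next one to go in the specimen clamp, but all three coupons are in the wrong places: the long one is still clamped, the square one lies in the long tray and the round one in the square tray. Swing the clamp's bar right up before drawing the long coupon out, lay the round one flat on the seat centred where the bar's pad comes down, and lower the bar onto it again; the long and square coupons end lying flat in their own fitted trays, with a clear patch of bench used for parking on the way. Leave the dropper bottle and the eyepiece standing where they are.

Things in the scene. Friction and masses are not known exactly. Their poses are not given: they have to be found in the camera images.
- plate_c (a point): long coupon: bright metal plate 46 (its x) x 100 (its y) x 10 mm, 0.13 kg; point at its centre, half-way up. Starts in the clamp along the clamp's y, centre at y = -4 mm. Its -y end sits 8 mm under the clamp's keeper bridge, so slide it 20 mm or more towards the clamp's +y before lifting; its +y end overhangs the base by 26 mm and can be gripped there
- square_c (a point): square coupon: plain bright metal, 42 x 42 x 10 mm, 0.05 kg; point at its centre, half-way up. Starts in the long tray
- disc_c (a point): round coupon: plain bright metal disc, 36 mm diameter, 10 mm thick, 0.03 kg; point at its centre, half-way up. Starts in the square tray
- clamp_seat (a point): dark steel clamp, fixed: point on its seat, 14 mm above the bench, mid of a thin grey seat disc, right below the bar's pad. Bar along the clamp's x, knob at -x (robot side). Base x -58..70, y -64..20 mm. Hinge axis along y at x = 58, 32 mm above the bench; lugs x 48..67, y -17..17, 41 mm high. Keeper: steel bridge x -36..36, y -62..-46, 33 mm high, 12 mm gap below, end stop at y = -57
- clamp_bar (a joint): angle of the clamp's hinged bar, rad: 0 when its pad rests on a 10 mm coupon, growing as the knob swings up and over towards the clamp's +x; stop at 1.8. It moves freely: below upright (1.57) it falls shut by its weight (0.18 kg), beyond upright it falls open against the stop and stays. Bar 16 mm wide, 8 mm thick; pad 58 mm from the hinge axis
- bar_knob (a point): centre of the black knob at the bar's free end, 130 mm from the hinge axis, 32 mm above the bench when down, only bench beneath. A flat disc, 24 mm diameter, 12 mm thick, flat faces to the clamp's +y and -y: pinch it across y from above and it turns between the fingers as the bar swings. The rod behind it is 7 mm thick
- long_tray_floor (a point): long coupon's own tray, fixed: wooden block 132 (x) x 78 (y) x 18 mm, pocket 112 (x) x 58 (y) mm, 6 mm deep, black-lined floor; point at the middle of the pocket floor, 12 mm above the bench. Finger gaps 50 mm long in both long walls, cut down to the floor
- square_tray_floor (a point): square coupon's own tray, fixed: wooden block 74 x 74 x 18 mm, pocket 54 x 54 mm, 6 mm deep, black-lined floor; point at the middle of the pocket floor, 12 mm above the bench. Finger gaps 34 mm long in all four walls, cut down to the floor. Clamp and trays stand in a row in any order; right of the row the bench at x 0.38 to 0.48, y -0.20 to -0.11 is clear
- dropper_c (a point): bystander: a small dropper bottle with yellow collar, 24 mm diameter, 95 mm high, standing loose behind the work; point half-way up. To be left alone
- eyepiece_c (a point): bystander: a black spare eyepiece, 36 mm diameter, 43 mm high, standing loose behind the work; point half-way up. To be left alone. (Mind the fixed black microscope further right: its own eyepieces reach forward to about x 0.56 over y -0.35 to -0.12, 0.33 to 0.42 m above the bench; pass in front of them with the wrist drawn in)
There are look-alikes about, which are no part of the job. Of the things like the part that bears plate_c, leave any that is turquoise; of the rest the larger one is meant.

How it is judged (in metres and radians):
On the way, in this order (a step that is already met when the one before it is completed fails the run):
1. the bar has been swung up past upright (value of joint clamp_bar above 1.4 rad), for 0.2 s.
2. the round coupon lies on the seat with the bar lowered onto it (horizontal distance between disc_c and clamp_seat below 0.012 m and value of joint clamp_bar below 0.06 rad), for 0.2 s.
At the end, for the whole second after the job is handed in: The round coupon lies flat on the seat within 12 mm of the point below the pad, with the bar down on it (-0.04 to 0.06 rad); the square coupon lies flat on the square tray's floor and the long one on the long tray's floor, each within 12 mm of its middle; all released and at rest (all of step 2 and z of disc_c in the frame of clamp_seat below 0.008 m and angle between each of disc_c, square_c, plate_c's own z axis and vertical below 0.1 rad and value of joint clamp_bar above -0.04 rad and horizontal distance between square_c and square_tray_floor below 0.012 m and z of square_c in the frame of square_tray_floor below 0.008 m and horizontal distance between plate_c and long_tray_floor below 0.012 m and z of plate_c in the frame of long_tray_floor below 0.008 m and linear speed of each of disc, square, plate below 0.01 m/s); the robot touches nothing.
It fails at once if the long coupon is pulled out with the bar still down on it (value of joint clamp_bar below 0.3 rad and height (world z) of plate_c below 0.03 m and horizontal distance between plate_c and clamp_seat between 0.025 and 0.065 m).
It fails at once if the dropper bottle is knocked over or pushed away (distance of dropper_c from where it was at the start of the episode above 0.03 m or angle between dropper_c's own z axis and vertical above 0.5 rad).
It fails at once if the eyepiece is knocked over or pushed away (distance of eyepiece_c from where it was at the start of the episode above 0.03 m or angle between eyepiece_c's own z axis and vertical above 0.5 rad).
It also fails if it takes over 134 s, if anything falls off the work surface, if the arm or the gripper's body presses on something with over 40 N, if the wrist force passes 120 N, or if a joint passes its speed limit or range.

## Working session

There is one attempt and no reset: what is moved stays moved. The work goes in short steps, Python scripts to look and compute and a shell command to move; the robot and the scene stay as the last step left them, time stands still between calls to the robot, and variables do not carry over. Pictures are saved under pics/ and viewed, about 12 in all and at most 16, crops included, and the job is handed in when it is done.

```bash
mkdir -p pics; ls
cat > h.py <<'E'
import numpy as np, cv2
from station import ctrl
def snap(n,f,crop=None,s=1):
    d=ctrl.snapshot(n); np.savez('/tmp/%s.npz'%n,**d)
    im=cv2.cvtColor(np.asarray(d['img']),cv2.COLOR_RGB2BGR)
    if crop: x0,y0,x1,y1=crop; im=im[y0:y1,x0:x1]
    cv2.imwrite('pics/'+f,cv2.resize(im,None,fx=s,fy=s,interpolation=cv2.INTER_CUBIC)); return d
def pix(n,u,v,z):
    d=np.load('/tmp/%s.npz'%n); K,R,t=d['camera_matrix'],d['R'],d['t']
    r=R.T@np.linalg.inv(K)@[u,v,1]; c=-R.T@t; return np.round(c+r*(z-c[2])/r[2],1)
def proj(n,X):
    d=np.load('/tmp/%s.npz'%n); p=d['camera_matrix']@(d['R']@np.array(X,float)+d['t']); return np.round(p[:2]/p[2],1)
E
python3 - <<'E'
from h import *
snap('top','t1.png',s=1.5);snap('side','s1.png',s=1.5)
o=ctrl.get_obs();print(o)
for n in('top','side'):
    d=np.load('/tmp/%s.npz'%n);print(n,-d['R'].T@d['t'],d['R'],d['camera_matrix'][0])
E
```

```text
pics
{'time': 0.1, 'q': array([ 1.02888055e+00,  3.59461495e-01,  1.51129248e+00,  2.50021456e-05,
        1.27249677e+00, -1.15045936e-01]), 'dq': array([-0.00143582, -0.00067257, -0.0029195 , -0.00032063, -0.00104198,
        0.00014854]), 'tau': array([ 3.09078348e-05, -5.16356134e+01, -2.71403700e+01,  6.76738448e-02,
        2.76888051e-02, -3.87443106e-05]), 'tcp_pos': array([248.04819423, 545.61834836, 197.88877529]), 'eef_rot': array([-2.78760772e-04,  2.11821652e-01,  9.77307986e-01, -7.80862328e-04]), 'wrist_force': array([-0.56688342,  0.36809261, -0.67867648]), 'torque': array([-0.00631413, -0.02194487,  0.04023243]), 'opening': 87.535761027941}
top [ 372.02866684  308.30467944 1247.02468864] [[-0.00474653 -0.99985651 -0.01626152]
 [-0.9911576   0.0068604  -0.13251245]
 [ 0.132605    0.01548876 -0.99104794]] [473.48975627   0.         256.50777236]
side [ 247.43634239 1322.88975196  567.84957804] [[-0.9541809  -0.29889628  0.01413587]
 [-0.14231455  0.4117478  -0.90011683]
 [ 0.26322116 -0.86088603 -0.43541918]] [387.19170539   0.         251.63183557]
```

View pics/t1.png

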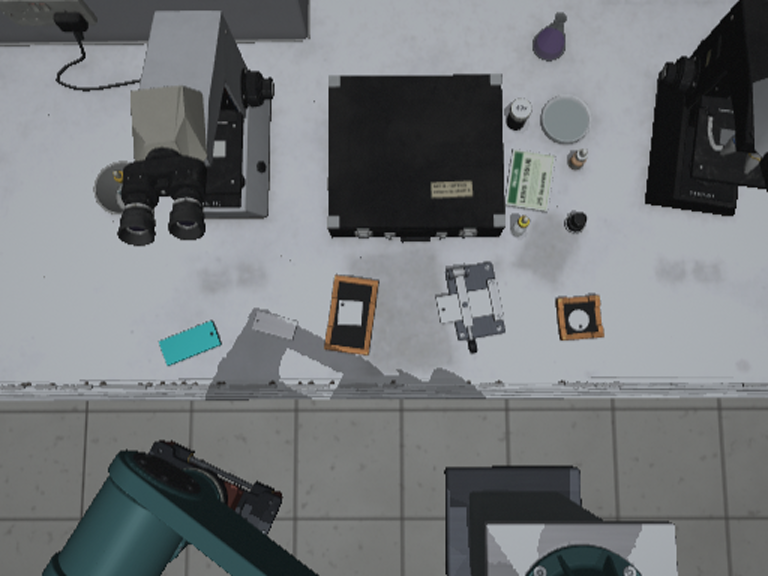

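View pics/s1.png

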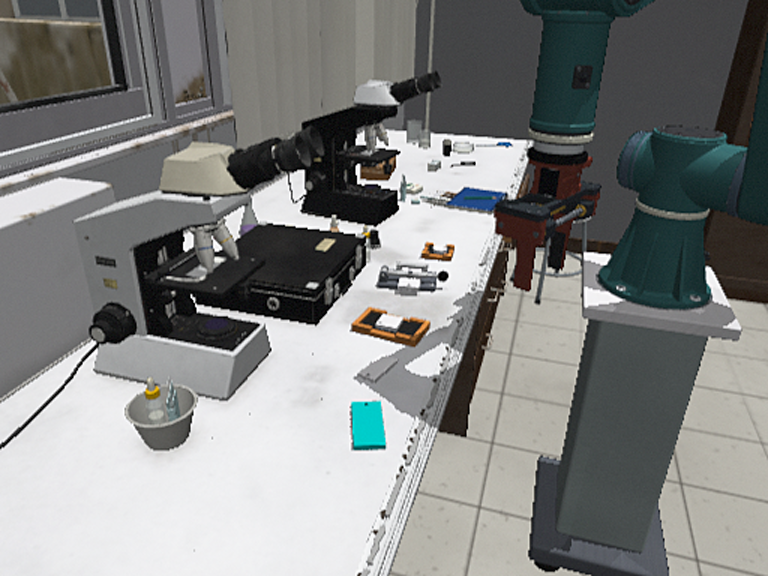

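Top view: clamp with long coupon at (470,305), bar knob at (473,346), long tray with square at (352,314), square tray with disc at (580,318). The candidates for the long coupon are the turquoise plate at (190,342), the small grey plate in shadow at (275,323) and the plate in the clamp, which is the one I choose. The dropper is at (521,224) and the eyepiece at (575,221).

Run:
```python
from h import *
snap('top','t2.png',(205,165,415,245),3.8)
```

```text
(no output)
```

View pics/t2.png

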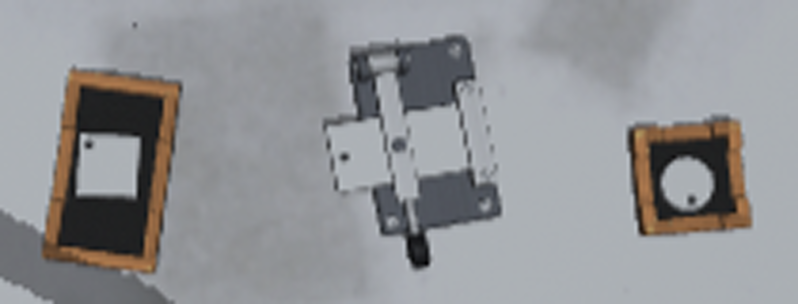

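```bash
cat >> h.py <<'E'
def C(P,z,n='top',o=(205,165),s=3.8): return np.array([pix(n,(x+.5)/s-.5+o[0],(y+.5)/s-.5+o[1],z) for x,y in P])
def ang(a,b): return round(np.degrees(np.arctan2(b[1]-a[1],b[0]-a[0])),1)
E
python3 - <<'E'
from h import *
b=C([(349,47),(467,37),(500,213),(382,232)],14)
L=np.array([[70,20],[70,-64],[-58,-64],[-58,20]],float)
def fit(L,W):
    l=L-L.mean(0);w=W[:,:2]-W[:,:2].mean(0);H=l.T@w
    a=np.arctan2(H[0,1]-H[1,0],H[0,0]+H[1,1]);R=np.array([[np.cos(a),-np.sin(a)],[np.sin(a),np.cos(a)]])
    t=W[:,:2].mean(0)-R@L.mean(0);return np.degrees(a),t,np.abs(l@R.T-w).max()
print('clamp',fit(L,b)); a,t,_=fit(L,b)
k=C([(417,250)],38)[0];print('knob',k, 'pad', C([(399,145)],40)); a=np.radians(a)
print('pred knob',t+np.array([np.cos(a),np.sin(a)])*-72, 'hinge',t+58*np.array([np.cos(a),np.sin(a)]),C([(385,65)],41))
p=C([(324,123),(338,193)],24);print('plate end',p,ang(p[1],p[0]))
q=lambda w,h:np.array([[w,h],[w,-h],[-w,-h],[-w,h]],float)
print('long',fit(q(66,39),C([(70,68),(182,83),(154,271),(43,256)],18)))
print('sqt',fit(q(37,37),C([(629,127),(740,118),(750,227),(638,235)],18)))
print('sq',fit(q(21,21),C([(78,133),(137,138),(139,198),(77,194)],22)),'disc',C([(687,183)],22))
print(C([(345,150)],0,o=(0,0),s=1),'eyep/drop',pix('top',383,147,43),pix('top',347,149,60),'pt',pix('top',183,215,4))
E
```

```text
clamp (np.float64(8.346650604992295), array([522.81999215, 191.72100337]), np.float64(3.368904144630875))
knob [448.8 180.2  38. ] pad [[519.6 191.   40. ]]
pred knob [451.58262153 181.2693515 ] hinge [580.20565182 200.1403896 ] [[574.2 199.5  41. ]]
plate end [[537.1 240.5  24. ]
 [488.9 231.6  24. ]] 10.5
long (np.float64(-8.179715741193599), array([507.1  , 385.975]), np.float64(0.6686220049198113))
sqt (np.float64(3.304051840901831), array([499.25,  -8.75]), np.float64(1.5439847157652409))
sq (np.float64(-1.9938857275522959), array([508.875, 388.875]), np.float64(1.642935251441294)) disc [[494.4  -6.   22. ]]
[[666.7  89.5   0. ]] eyep/drop [663.6  -1.4  43. ] [655.   94.9  60. ] pt [493.7 522.2   4. ]
```

```bash
cat >> h.py <<'E'
from scipy.spatial.transform import Rotation as Ro
def to(x,y,z,yaw,tilt=0,n=None):
    """per-row shift and turn; yaw = angle of jaw axis (mod 180); tilt deg: gripper body leans to the left-hand normal... about jaw axis"""
    o=ctrl.get_obs();q=o['eef_rot'];Rc=Ro.from_quat([q[1],q[2],q[3],q[0]])
    best=None
    for k in(0,180):
        a=np.radians(yaw+k);Y=np.array([np.cos(a),np.sin(a),0]);Z=np.array([0,0,-1.]);X=np.cross(Y,Z)
        Rt=Ro.from_rotvec(np.radians(tilt)*np.array([np.cos(np.radians(yaw)),np.sin(np.radians(yaw)),0]))*Ro.from_matrix(np.c_[X,Y,Z])
        v=np.degrees((Rt*Rc.inv()).as_rotvec())
        if best is None or np.linalg.norm(v)<np.linalg.norm(best): best=v
    d=np.array([x,y,z])-o['tcp_pos']
    m=n or int(np.ceil(max(np.linalg.norm(d)/38,np.linalg.norm(best)/6.8,1)))
    print('t',round(o['time'],1),'tcp',o['tcp_pos'].round(1),'open',round(o['opening'],1),'F',o['wrist_force'].round(1),'q1,q6',o['q'][[0,5]].round(2),'\n total',d.round(1),best.round(1),'n',m,'\n row',(d/m).round(1),(best/m).round(2))
E
python3 -c "
from h import *
to(450.5,180.5,110,99)"
```

```text
t 0.1 tcp [248.1 545.7 198. ] open 87.6 F [ 0.  -0.4 -0.2] q1,q6 [ 1.03 -0.12] 
 total [ 202.4 -365.2  -88. ] [ 0.1 -0.  33.5] n 12 
 row [ 16.9 -30.4  -7.3] [ 0.01 -0.    2.79]
```

```bash
python3 -m creep '[[[40,16.9,-30.4,-7.3,0,0,2.8],[40,16.9,-30.4,-7.3,0,0,2.8],[40,16.9,-30.4,-7.3,0,0,2.8],[40,16.9,-30.4,-7.3,0,0,2.8],[40,16.9,-30.4,-7.3,0,0,2.8],[40,16.9,-30.4,-7.3,0,0,2.8],[40,16.9,-30.4,-7.3,0,0,2.8],[40,16.9,-30.4,-7.3,0,0,2.8],[40,16.9,-30.4,-7.3,0,0,2.8],[40,16.9,-30.4,-7.3,0,0,2.8],[40,16.9,-30.4,-7.3,0,0,2.8],[40,16.9,-30.4,-7.3,0,0,2.8]]]'; python3 -c "
from h import *
to(450.5,180.5,110,99)"
```

```text
time: 1.15
tcp_pos: [452.9, 171.7, 107.1]
eef_rot: [-0.001, -0.099, 0.995, 0.002]
wrist_force: [0.3, 0.6, 0.7]
opening: 40.2
t 1.1 tcp [452.9 171.7 107.1] open 40.2 F [0.3 0.6 0.7] q1,q6 [ 0.22 -1.56] 
 total [-2.4  8.8  2.9] [-0.3 -0.1 -2.4] n 1 
 row [-2.4  8.8  2.9] [-0.27 -0.12 -2.41]
```

```bash
python3 -m creep '[[[40,-2.4,8.8,2.9,-0.27,-0.12,-2.41],[40,0,0,-30,0,0,0],[40,0,0,0,0,0,0]]]'
python3 - <<'E'
from h import *
to(450.5,180.5,20,99)
p=proj('side',[450,180,32]);print(p);u,v=p.astype(int)
snap('side','s2.png',(u-80,v-60,u+60,v+45),5)
E
```

```text
time: 1.4
tcp_pos: [455.9, 171.5, 78.4]
eef_rot: [0.001, -0.074, 0.997, -0.001]
wrist_force: [-1.0, -0.6, 0.1]
opening: 40.2
t 1.4 tcp [455.9 171.5  78.4] open 40.2 F [-1.  -0.6  0.1] q1,q6 [ 0.22 -1.5 ] 
 total [ -5.4   9.  -58.4] [0.1 0.1 0.5] n 2 
 row [ -2.7   4.5 -29.2] [0.07 0.06 0.24]
[294.5 183.8]
```

View pics/s2.png

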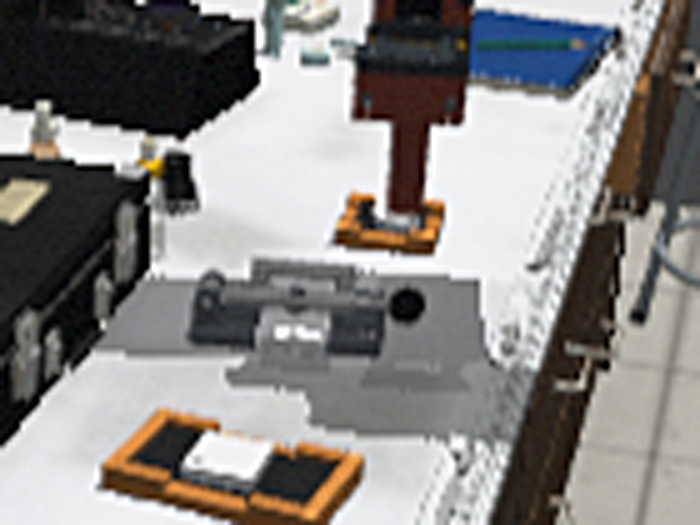

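Side view: the black knob is at about (295,184) in full-image pixels, against (294.5,183.8) predicted. The fingers are above and a bit to -y of it.

```bash
python3 -m creep '[[[40,-3,4.5,0,0,0,0.3],[40,-3,4.5,-20,0,0,0],[40,0,0,-20,0,0,0],[40,0,0,-18,0,0,0],[40,0,0,0,0,0,0]]]'; python3 -c "
from h import *
to(450.5,180.5,20,99)"
```

```text
time: 1.87
tcp_pos: [453.7, 186.4, 27.3]
eef_rot: [0.007, -0.079, 0.997, 0.0]
wrist_force: [-0.6, -0.3, 0.2]
opening: 39.8
t 1.9 tcp [453.7 186.4  27.3] open 39.8 F [-0.6 -0.3  0.2] q1,q6 [ 0.25 -1.48] 
 total [-3.2 -5.9 -7.3] [-0.1  0.8 -0.1] n 1 
 row [-3.2 -5.9 -7.3] [-0.1   0.77 -0.1 ]
```

```bash
python3 -m creep '[[[40,-3,-5,-6,0,0.7,0],[40,0,0,0,0,0,0],[8,0,0,0,0,0,0],[8,0,0,0,0,0,0],[8,0,0,0,0,0,0],[8,0,0,0,0,0,0]]]' 15; python3 -c "
from h import *
to(450.5,180.5,20,99)"
```

```text
time: 2.37
tcp_pos: [452.6, 183.9, 26.3]
eef_rot: [0.003, -0.081, 0.997, 0.002]
wrist_force: [1.0, -0.6, 0.4]
opening: 16.7
t 2.4 tcp [452.6 183.9  26.3] open 16.7 F [ 1.  -0.6  0.4] q1,q6 [ 0.24 -1.49] 
 total [-2.1 -3.4 -6.3] [-0.2  0.3 -0.3] n 1 
 row [-2.1 -3.4 -6.3] [-0.21  0.35 -0.33]
```

```bash
python3 -m creep '[[[22,-2,-3,-6,0,0,0],[22,-1,-2,-5,0,0,0],[8,0,0,0,0,0,0],[8,0,0,0,0,0,0],[8,0,0,0,0,0,0],[8,0,0,0,0,0,0],[8,0,0,0,0,0,0]]]' 15; python3 -c "
from h import *
to(450.5,180.5,20,99)"
```

```text
time: 2.95
tcp_pos: [450.1, 180.1, 15.3]
eef_rot: [0.004, -0.08, 0.997, 0.003]
wrist_force: [-0.8, 0.6, 1.7]
opening: 11.5
t 3.0 tcp [450.1 180.1  15.3] open 11.5 F [-0.8  0.6  1.7] q1,q6 [ 0.23 -1.5 ] 
 total [0.4 0.4 4.7] [-0.4  0.5 -0.2] n 1 
 row [0.4 0.4 4.7] [-0.41  0.46 -0.19]
```

```bash
python3 -m creep '[[[18,0,0,0,0,0,0],[18,0,0,3,0,0,0],[18,0,0,2,0,0,0],[8,0,0,0,0,0,0],[8,0,0,0,0,0,0],[8,0,0,0,0,0,0]]]' 18
cat >> h.py <<'E'
def arc(f1,n,H=(579,200.5),a=9,off=None):
    o=ctrl.get_obs();p=o['tcp_pos'];e=np.array([np.cos(np.radians(a)),np.sin(np.radians(a))])
    r=(p[:2]-H)@e; s=(p[:2]-H)@[-e[1],e[0]]; zz=p[2]-32+off
    f=np.arctan2(zz,-r);print('phi',f.round(3),'radius',np.hypot(zz,r).round(1),'side',s.round(1),'open',o['opening'].round(1),'F',o['wrist_force'].round(1),'z',p[2].round(1))
    F=np.linspace(f,f1,n+1);P=np.c_[-130*np.cos(F)[:,None]*e,130*np.sin(F)];print(np.diff(P,axis=0).round(1).tolist())
E
python3 -c "
from h import *
to(450.5,180.5,20,99)
arc(0.6,5,off=12)"
```

```text
time: 3.45
tcp_pos: [449.8, 179.3, 20.5]
eef_rot: [0.004, -0.08, 0.997, 0.003]
wrist_force: [-0.2, 1.4, 0.7]
opening: 8.2
t 3.5 tcp [449.8 179.3  20.5] open 8.2 F [-0.2  1.4  0.7] q1,q6 [ 0.23 -1.5 ] 
 total [ 0.7  1.2 -0.5] [-0.3  0.4 -0.2] n 1 
 row [ 0.7  1.2 -0.5] [-0.34  0.42 -0.2 ]Traceback (most recent call last):
  File "<string>", line 4, in <module>
    arc(0.6,5,off=12)
    ~~~^^^^^^^^^^^^^^
  File "h.py", line 31, in arc
    f=np.arctan2(zz,-r);print('phi',f.round(3),'radius',np.hypot(zz,r).round(1),'side',s.round(1),'open',o['opening'].round(1),'F',o['wrist_force'].round(1),'z',p[2].round(1))
                                                                                                         ^^^^^^^^^^^^^^^^^^
AttributeError: 'float' object has no attribute 'round'
```

```bash
sed -i "s/o\['opening'\].round(1)/round(o['opening'],1)/" h.py
python3 - <<'E'
from h import *
d=snap('side','a.png',(255,140,335,210),5);a=cv2.imread('pics/a.png')
d=snap('top','b.png',(270,190,350,260),5);b=cv2.imread('pics/b.png')
cv2.imwrite('pics/m3.png',np.hstack([a,b]));print(proj('top',[450,180,32]),proj('top',[450,180,100]))
E
```

```text
[314.2 230.1] [317.1 228.3]
```

View pics/m3.png

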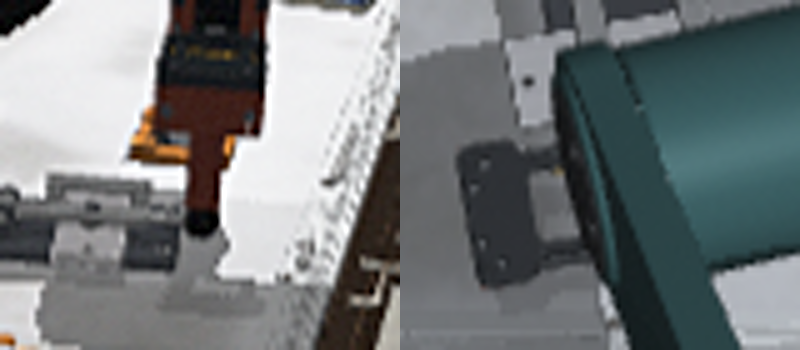

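Run:
```python
from h import *
for y in(143,171.5,200): print('s2',proj('side',[455.9,y,78.4]))
for X in([450,173,20.5],[450,188,20.5],[450,180,32],[450,190,32],[450,200,32]): print(X,proj('side',X),proj('top',X))
print(pix('side',295.6,184.4,32)); print(ctrl.get_obs()['wrist_force'],ctrl.get_obs()['opening'])
```

```text
s2 [295.9 166.4]
s2 [294.2 169.6]
s2 [292.3 172.9]
[450, 173, 20.5] [294.7 186.1] [316.4 230.4]
[450, 188, 20.5] [293.8 188. ] [310.6 230.4]
[450, 180, 32] [294.5 183.8] [314.2 230.1]
[450, 190, 32] [293.9 185. ] [310.3 230.1]
[450, 200, 32] [293.3 186.3] [306.4 230.2]
[445.7 183.3  32. ]
[ 0.44893307  0.37047003 -0.46289032] 7.686982233343548
```

```bash
python3 -m creep '[[[0,0,0,0,0,0,0],[0,0,0,0,0,0,0],[0,0,0,0,0,0,0],[0,0,0,0,0,0,0],[0,0,0,0,0,0,0]]]' 10; python3 -m creep '[[[0,0,0,15,0,0,0],[0,0,0,15,0,0,0],[0,0,0,0,0,0,0]]]' 10;python3 - <<'E'
from h import *
to(450.5,180.5,20,99)
d=snap('side','m4.png',(255,130,335,200),9)
E
```

```text
time: 3.97
tcp_pos: [449.7, 179.3, 20.3]
eef_rot: [0.004, -0.08, 0.997, 0.003]
wrist_force: [-0.2, -0.3, 0.2]
opening: 0.4
time: 4.22
tcp_pos: [448.5, 179.0, 50.1]
eef_rot: [0.002, -0.08, 0.997, 0.002]
wrist_force: [0.8, -0.6, 0.1]
opening: 0.4
t 4.2 tcp [448.5 179.   50.1] open 0.4 F [ 0.8 -0.6  0.1] q1,q6 [ 0.23 -1.5 ] 
 total [  2.    1.5 -30.1] [-0.3  0.2 -0.2] n 1 
 row [  2.    1.5 -30.1] [-0.3   0.23 -0.2 ]
```

View pics/m4.png

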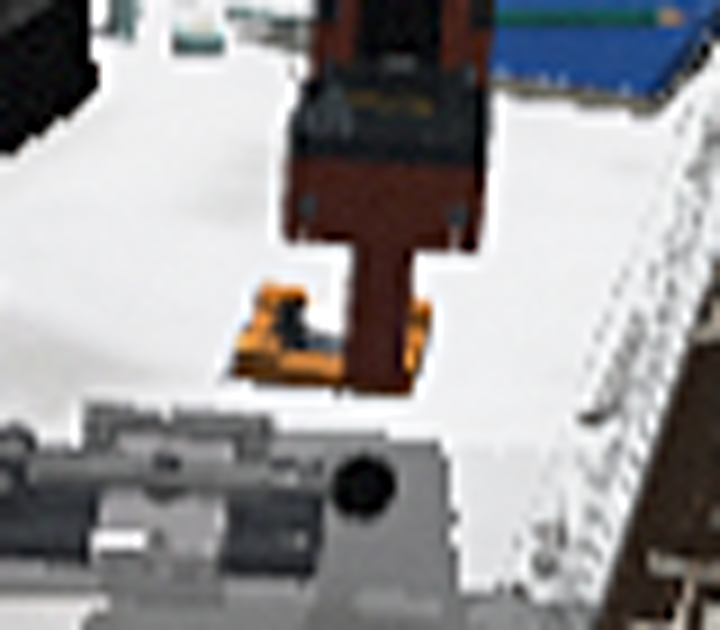

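Run:
```python
from h import *
for X in([448,268,130],[448,226,130],[448.5,179,50],[448.5,193,50],[448.5,193,69],[448.5,140,50]): print(X,proj('side',X))
a=np.radians(65.5);e=np.array([np.cos(a),np.sin(a),0])
T=np.array([248,546,198.])
for k in(-57,-44,0,44,57): print('start tip',k,proj('side',T+k*e)*1.5,proj('top',T+k*e)*1.5)
for k in(-89,0,89): print('body',k,proj('side',T+k*e+[0,0,80])*1.5,proj('top',T+k*e+[0,0,80])*1.5)
```

```text
[448, 268, 130] [291.2 165.9]
[448, 226, 130] [294.1 161. ]
[448.5, 179, 50] [295.4 178.8]
[448.5, 193, 50] [294.5 180.4]
[448.5, 193, 69] [294.9 175.1]
[448.5, 140, 50] [297.7 174.2]
start tip -57 [554.4 280.2] [268.05 495.6 ]
start tip -44 [550.35 282.9 ] [259.95 491.85]
start tip 0 [535.95 292.65] [232.65 478.95]
start tip 44 [520.5 303. ] [205.35 466.2 ]
start tip 57 [515.7 306.3] [197.4 462.3]
body -89 [572.4 224.4] [279.   514.65]
body 0 [543.6  240.45] [218.85 486.3 ]
body 89 [510.3  259.05] [159.45 458.25]
```

Run:
```python
import cv2,numpy as np
a=cv2.imread('pics/s1.png')[160:320,470:630];b=cv2.imread('pics/t1.png')[420:580,140:300]
cv2.imwrite('pics/m5.png',np.hstack([cv2.resize(x,None,fx=2.5,fy=2.5,interpolation=2) for x in(a,b)]))
```

```text
Traceback (most recent call last):
ValueError: all the input array dimensions except for the concatenation axis must match exactly, but along dimension 0, the array at index 0 has size 400 and the array at index 1 has size 390
```

The picture m4 shows the fingers shut at crop (380,393), straight above the knob, so they closed over the top of it. The tips look about 20 mm higher than the reported TCP. I'll go lower, which is safe under either reading.

```bash
python3 -m creep '[[[34,0,0,0,0,0,0],[34,0,0,0,0,0,0],[34,0,0,0,0,0,0],[34,1,1,-15,0,0,0],[34,1,0,-15,0,0,0],[34,0,0,-12,0,0,0],[34,0,0,-3,0,0,0],[34,0,0,0,0,0,0],[0,0,0,0,0,0,0],[0,0,0,0,0,0,0],[0,0,0,0,0,0,0],[0,0,0,0,0,0,0],[0,0,0,0,0,0,0]]]' 15
python3 - <<'E'
from h import *
to(450.5,180.5,5,99)
d=snap('side','m5.png',(255,140,335,200),8)
E
```

```text
time: 5.35
tcp_pos: [448.4, 179.9, 0.2]
eef_rot: [0.0, -0.08, 0.997, 0.002]
wrist_force: [-0.6, 0.1, -2.0]
opening: 11.7
t 5.3 tcp [4.484e+02 1.799e+02 2.000e-01] open 11.7 F [-0.6  0.1 -2. ] q1,q6 [ 0.23 -1.5 ] 
 total [2.1 0.6 4.8] [-0.3  0.  -0.2] n 1 
 row [2.1 0.6 4.8] [-0.28  0.01 -0.19]
```

View pics/m5.png

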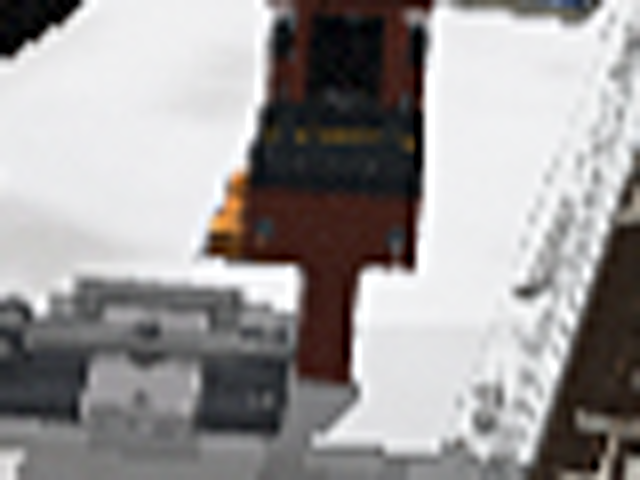

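Now the knob is gripped: opening 11.7 with 0 commanded, and the finger at (327,380) covers the knob. The real tips sit about 25 mm above the reported TCP. Next I swing the bar.

```bash
python3 -c "
from h import *
arc(0.7,6,off=32,H=(576.8,200.2))"
```

```text
phi 0.001 radius 130.0 side -0.0 open 11.9 F [ 0.   0.9 -2.5] z 0.2
[[0.9, 0.1, 15.1], [2.6, 0.4, 14.9], [4.3, 0.7, 14.5], [5.9, 0.9, 13.9], [7.5, 1.2, 13.1], [8.9, 1.4, 12.1]]
```

```bash
python3 -m creep '[[[0,0.9,0.1,15.1,0,0,0],[0,2.6,0.4,14.9,0,0,0],[0,4.3,0.7,14.5,0,0,0],[0,5.9,0.9,13.9,0,0,0],[0,7.5,1.2,13.1,0,0,0],[0,8.9,1.4,12.1,0,0,0]]]' 20; python3 -c "
from h import *
arc(1.3,5,off=32,H=(576.8,200.2))"
```

```text
time: 5.9
tcp_pos: [479.3, 185.2, 85.9]
eef_rot: [0.001, -0.081, 0.997, 0.003]
wrist_force: [3.9, 2.5, -6.8]
opening: 12.1
phi 0.717 radius 130.8 side 0.4 open 12.1 F [ 3.9  2.5 -6.8] z 85.9
[[10.5, 1.7, 10.8], [11.6, 1.8, 9.5], [12.7, 2.0, 8.1], [13.5, 2.1, 6.5], [14.2, 2.2, 4.9]]
```

```bash
python3 -m creep '[[[0,10.5,1.7,10.8,0,0,0],[0,11.6,1.8,9.5,0,0,0],[0,12.7,2,8.1,0,0,0],[0,13.5,2.1,6.5,0,0,0],[0,14.2,2.2,4.9,0,0,0]]]' 20; python3 -c "
from h import *
arc(1.75,4,off=32,H=(576.8,200.2))"
```

```text
time: 6.32
tcp_pos: [542.9, 196.1, 128.5]
eef_rot: [0.002, -0.082, 0.997, 0.003]
wrist_force: [0.3, 1.8, -8.9]
opening: 11.9
phi 1.311 radius 133.0 side 1.2 open 11.9 F [ 0.3  1.8 -8.9] z 128.5
[[13.8, 2.2, 2.9], [14.0, 2.2, 1.4], [14.1, 2.2, -0.2], [14.0, 2.2, -1.8]]
```

```bash
python3 -m creep '[[[0,13.8,2,1.5,0,0,0],[0,14,2,0,0,0,0],[0,14.1,2,-1,0,0,0],[0,14,2,-2,0,0,0],[0,4,0,0,0,0,0],[0,0,0,0,0,0,0]]]' 20; python3 -c "
from h import *
arc(1.75,1,off=32,H=(576.8,200.2))"
```

```text
time: 6.82
tcp_pos: [604.2, 206.7, 130.2]
eef_rot: [0.001, -0.082, 0.997, 0.005]
wrist_force: [-1.4, 0.7, 3.5]
opening: 12.0
phi 1.783 radius 133.2 side 2.1 open 12.0 F [-1.4  0.7  3.5] z 130.2
[[-4.2, -0.7, 0.8]]
```

```bash
python3 -m creep '[[[34,0,0,0,0,0,0],[34,0,0,0,0,0,0],[34,0,0,0,0,0,0],[34,0,0,25,0,0,0],[34,0,0,25,0,0,0],[34,0,0,20,0,0,0],[60,0,0,0,0,0,0]]]'
cat >> h.py <<'E'
def tip(x,y,z,yaw,tilt=0,n=None,L=25):
    "as to(), for the physical finger tip, L behind the reported TCP"
    c=np.radians(yaw);T=Ro.from_rotvec(np.radians(tilt)*np.array([np.cos(c),np.sin(c),0]))
    p=np.array([x,y,z])+L*T.apply([0,0,-1]); to(*p,yaw,tilt,n)
E
python3 - <<'E'
from h import *
tip(515.6,228.5,150,9,-22)
p=proj('side',[600,205,160]).astype(int)
snap('side','m6.png',(200,100,360,220),5)
E
```

```text
time: 7.4
tcp_pos: [599.9, 203.9, 201.9]
eef_rot: [-0.001, -0.082, 0.997, 0.003]
wrist_force: [-0.1, 0.5, 0.4]
opening: 37.7
t 7.4 tcp [599.9 203.9 201.9] open 37.7 F [-0.1  0.5  0.4] q1,q6 [ 0.21 -1.52] 
 total [-82.8  15.3 -75.1] [-20.   13.9  88.5] n 14 
 row [-5.9  1.1 -5.4] [-1.43  0.99  6.32]
```

View pics/m6.png

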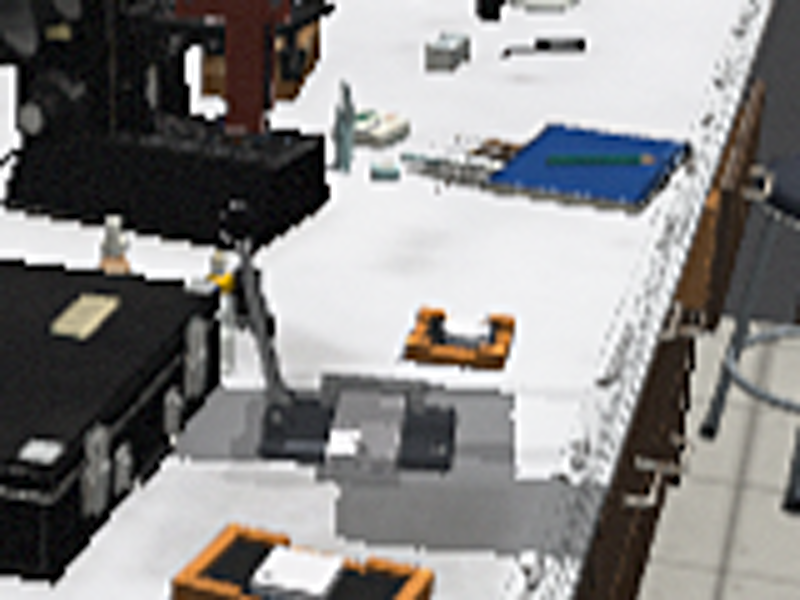

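Picture m6 shows the bar upright and leaning back at (255,300), with the knob at (238,220), and the long coupon still seated.

```bash
python3 -m creep '[[[64,-5.9,1.1,-5.4,-1.43,1,6.3],[64,-5.9,1.1,-5.4,-1.43,1,6.3],[64,-5.9,1.1,-5.4,-1.43,1,6.3],[64,-5.9,1.1,-5.4,-1.43,1,6.3],[64,-5.9,1.1,-5.4,-1.43,1,6.3],[64,-5.9,1.1,-5.4,-1.43,1,6.3],[64,-5.9,1.1,-5.4,-1.43,1,6.3],[64,-5.9,1.1,-5.4,-1.43,1,6.3],[64,-5.9,1.1,-5.4,-1.43,1,6.3],[64,-5.9,1.1,-5.4,-1.43,1,6.3],[64,-5.9,1.1,-5.4,-1.43,1,6.3],[64,-5.9,1.1,-5.4,-1.43,1,6.3],[64,-5.9,1.1,-5.4,-1.43,1,6.3],[64,-5.9,1.1,-5.4,-1.43,1,6.3]]]'
python3 - <<'E'
from h import *
tip(515.6,228.5,60,9,-22)
E
```

```text
time: 8.62
tcp_pos: [505.2, 211.5, 107.3]
eef_rot: [0.137, 0.766, -0.609, 0.151]
wrist_force: [0.2, 1.2, -0.5]
opening: 64.5
t 8.6 tcp [505.2 211.5 107.3] open 64.5 F [ 0.2  1.2 -0.5] q1,q6 [ 0.55 -2.64] 
 total [ 11.8   7.7 -70.5] [ 1.7 -1.1 -3.8] n 2 
 row [  5.9   3.9 -35.2] [ 0.87 -0.57 -1.88]
```

```bash
python3 -m creep '[[[64,5.9,3.9,-10,0.9,-0.6,-2],[64,4,2,-20,0.9,-0.6,-2],[64,0,0,-20,0,0,0],[64,0,0,-18,0,0,0],[64,0,0,0,0,0,0]]]'
python3 - <<'E'
from h import *
tip(515.6,228.5,10,9,-22)
E
```

```text
time: 9.03
tcp_pos: [506.2, 216.5, 30.6]
eef_rot: [0.127, 0.749, -0.634, 0.143]
wrist_force: [-0.4, 0.4, -0.1]
opening: 63.8
t 9.0 tcp [506.2 216.5  30.6] open 63.8 F [-0.4  0.4 -0.1] q1,q6 [ 0.53 -2.54] 
 total [ 10.9   2.7 -43.7] [ 0.1 -0.6 -0.4] n 2 
 row [  5.5   1.4 -21.9] [ 0.07 -0.28 -0.18]
```

```bash
python3 -m creep '[[[64,5.5,1.5,0,0,0,0],[64,5,1.5,0,0,0,0],[64,2,0,0,0,0,0],[64,0,0,0,0,0,0]]]'
python3 - <<'E'
from h import *
tip(515.6,228.5,10,9,-22)
d=snap('side','m7.png',(215,120,345,220),6);snap('top','m7t.png',s=1)
print(proj('side',[515.6,228.5,35]))
E
```

```text
time: 9.37
tcp_pos: [518.4, 218.7, 30.3]
eef_rot: [0.129, 0.749, -0.634, 0.142]
wrist_force: [-0.2, 0.4, -0.5]
opening: 63.8
t 9.4 tcp [518.4 218.7  30.3] open 63.8 F [-0.2  0.4 -0.5] q1,q6 [ 0.53 -2.55] 
 total [ -1.4   0.5 -43.5] [ 0.2 -0.7 -0.4] n 2 
 row [ -0.7   0.3 -21.7] [ 0.12 -0.36 -0.22]
[271.4 186.2]
```

View pics/m7.png

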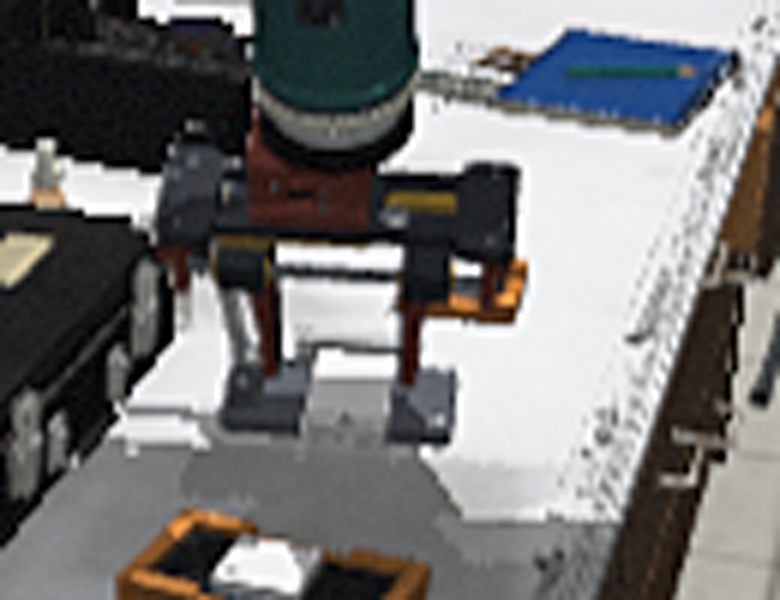

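Picture m7 shows the tilted open fingers with tips at (272,378) and (410,385), straddling the plate's overhanging end (302–390). The bar is clear behind at (235,320).

```bash
python3 -m creep '[[[64,0,0,-15,0,0,0],[64,0,0,-12,0,0,0],[64,0,0,-6,0,0,0],[64,0,0,0,0,0,0]]]'
python3 - <<'E'
from h import *
tip(515.6,228.5,10,9,-22)
d=snap('side','m8.png',(215,140,345,220),6)
E
```

```text
time: 9.8
tcp_pos: [520.1, 219.8, -1.3]
eef_rot: [0.126, 0.749, -0.634, 0.143]
wrist_force: [-0.5, -0.7, -0.0]
opening: 64.0
t 9.8 tcp [520.1 219.8  -1.3] open 64.0 F [-0.5 -0.7 -0. ] q1,q6 [ 0.53 -2.52] 
 total [ -3.1  -0.5 -11.9] [ 0.1 -0.4 -0.4] n 1 
 row [ -3.1  -0.5 -11.9] [ 0.07 -0.42 -0.42]
```

View pics/m8.png

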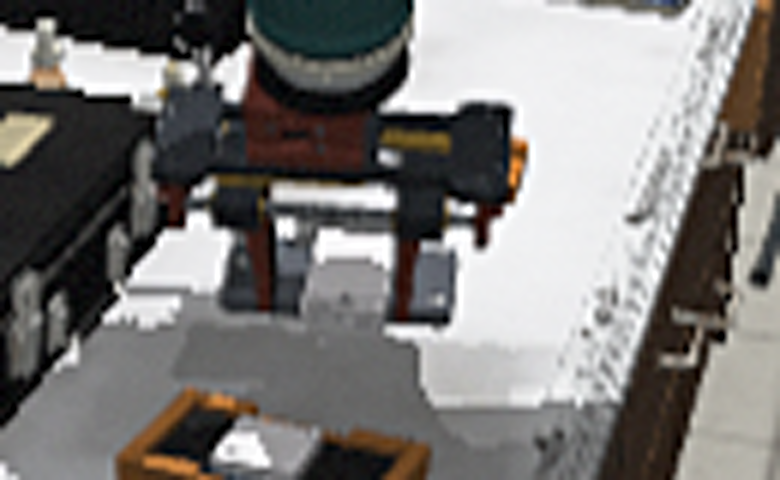

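```bash
python3 -m creep '[[[64,-4,0,-4,0,0,0],[64,-1,0,-3,0,0,0],[64,0,0,0,0,0,0],[40,0,0,0,0,0,0],[40,0,0,0,0,0,0],[40,0,0,0,0,0,0],[40,0,0,0,0,0,0],[40,0,0,0,0,0,0],[40,0,0,0,0,0,0],[40,0,0,0,0,0,0]]]' 30
python3 - <<'E'
from h import *
tip(515.6,228.5,10,9,-22)
E
```

```text
time: 10.68
tcp_pos: [515.0, 220.1, -7.2]
eef_rot: [0.126, 0.749, -0.634, 0.144]
wrist_force: [0.1, 0.8, -1.2]
opening: 45.6
t 10.7 tcp [515.  220.1  -7.2] open 45.6 F [ 0.1  0.8 -1.2] q1,q6 [ 0.53 -2.51] 
 total [ 2.  -0.9 -6. ] [ 0.  -0.3 -0.4] n 1 
 row [ 2.  -0.9 -6. ] [ 0.05 -0.35 -0.43]
```

```bash
python3 -m creep '[[[40,0,0,0,0,0,0],[40,-1.6,9.9,0,0,0,0],[40,-1.6,9.9,0,0,0,0],[40,-1.6,9.9,0,0,0,0],[40,-0.8,5,0,0,0,0],[40,0,0,8,0,0,0],[40,0,0,6,0,0,0],[40,0,0,0,0,0,0]]]' 45
python3 - <<'E'
from h import *
tip(515.6,228.5,10,9,-22)
E
```

```text
time: 11.35
tcp_pos: [508.6, 260.3, 7.5]
eef_rot: [0.125, 0.75, -0.634, 0.143]
wrist_force: [-0.7, -0.4, -1.8]
opening: 45.4
t 11.3 tcp [508.6 260.3   7.5] open 45.4 F [-0.7 -0.4 -1.8] q1,q6 [ 0.59 -2.49] 
 total [  8.5 -41.1 -20.7] [-0.  -0.4 -0.5] n 2 
 row [  4.3 -20.5 -10.4] [-0.   -0.18 -0.26]
```

```bash
python3 -m creep '[[[40,-2,13,0,0,0,0],[40,-2,13,0,0,0,0],[40,-2,13,0,0,0,0],[40,-2,11,0,0,0,0],[40,0,0,-5,0,0,0],[40,0,0,-6,0,0,0],[40,0,0,-5,0,0,0],[40,0,0,-2,0,0,0],[40,0,0,0,0,0,0]]]' 45
python3 - <<'E'
from h import *
tip(515.6,228.5,10,9,-22)
E
```

```text
time: 12.1
tcp_pos: [499.2, 316.4, -12.3]
eef_rot: [0.125, 0.75, -0.634, 0.143]
wrist_force: [0.5, 0.9, -1.3]
opening: 45.2
t 12.1 tcp [499.2 316.4 -12.3] open 45.2 F [ 0.5  0.9 -1.3] q1,q6 [ 0.67 -2.43] 
 total [ 17.9 -97.2  -0.9] [-0.  -0.3 -0.6] n 3 
 row [  6.  -32.4  -0.3] [-0.01 -0.11 -0.19]
```

```bash
python3 -m creep '[[[40,0,0,-1.5,0,0,0],[40,0,0,-1.5,0,0,0]]]' 45; python3 -m creep '[[[40,0,0,-1.5,0,0,0],[40,0,0,0,0,0,0]]]' 45
python3 - <<'E'
from h import *
to(515.6,228.5,10,9,-22)
d=snap('side','m9.png',(185,140,345,250),5)
E
```

```text
time: 12.27
tcp_pos: [498.8, 315.2, -16.0]
eef_rot: [0.126, 0.75, -0.634, 0.143]
wrist_force: [0.3, -0.4, -1.5]
opening: 45.6
time: 12.43
tcp_pos: [498.8, 314.5, -17.8]
eef_rot: [0.126, 0.749, -0.634, 0.143]
wrist_force: [0.1, 0.8, -1.5]
opening: 45.3
t 12.4 tcp [498.8 314.5 -17.8] open 45.3 F [ 0.1  0.8 -1.5] q1,q6 [ 0.67 -2.43] 
 total [ 16.8 -86.   27.8] [ 0.  -0.4 -0.4] n 3 
 row [  5.6 -28.7   9.3] [ 0.01 -0.14 -0.15]
```

View pics/m9.png

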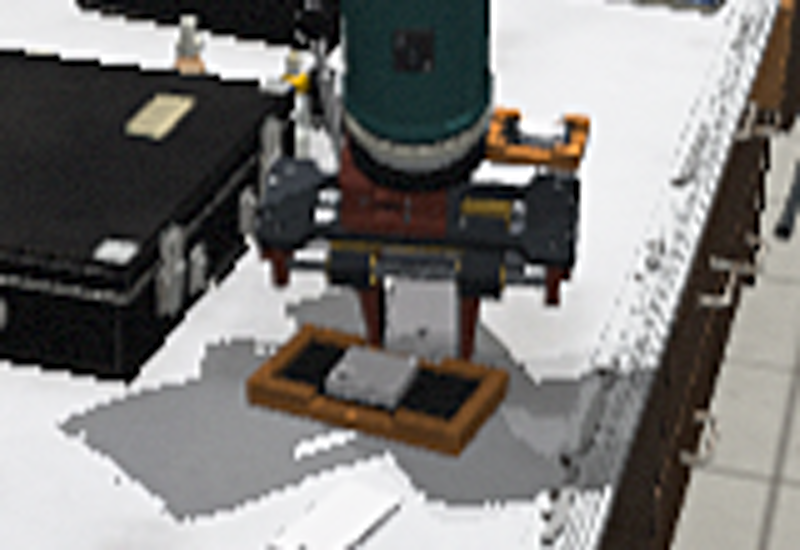

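Picture m9 shows the plate held at (423,315), flat and just behind the long tray, nearly on the bench.

```bash
python3 -m creep '[[[40,0,0,-2,0,0,0]]]' 45|grep -E "tcp|force"; python3 -m creep '[[[40,0,0,-1.5,0,0,0],[40,0,0,0,0,0,0]]]' 45|grep -E "tcp|force"
```

```text
tcp_pos: [499.1, 314.4, -18.8]
wrist_force: [-6.1, 2.9, 21.1]
tcp_pos: [499.0, 314.5, -17.9]
wrist_force: [-0.8, -1.1, -1.2]
```

```bash
python3 -m creep '[[[40,0,0,-1.5,0,0,0]]]' 45|grep -E "tcp|force";  python3 -m creep '[[[40,0,0,-1.5,0,0,0],[40,0,0,0,0,0,0]]]' 45|grep -E "tcp|force"
```

```text
tcp_pos: [499.2, 314.5, -18.5]
wrist_force: [-3.2, 0.5, 9.9]
tcp_pos: [499.1, 314.5, -18.1]
wrist_force: [-0.6, 1.0, -0.9]
```

```bash
sed -i 's/for k in(0,180):/for k in(0,):/' h.py; python3 -m creep '[[[62,0,0,0,0,0,0],[62,0,0,0,0,0,0],[62,0,0,0,0,0,0],[62,0,0,5,0,0,0],[62,0,0,20,0,0,0],[62,0,0,30,0,0,0],[62,0,0,35,0,0,0],[62,0,0,35,0,0,0],[62,0,0,35,0,0,0],[62,0,0,0,0,0,0]]]' 20
python3 - <<'E'
from h import *
tip(494.4,-6,100,93.3)
E
```

```text
time: 13.82
tcp_pos: [498.4, 312.8, 146.2]
eef_rot: [0.127, 0.749, -0.634, 0.144]
wrist_force: [0.7, -0.2, 0.3]
opening: 62.1
t 13.8 tcp [498.4 312.8 146.2] open 62.1 F [ 0.7 -0.2  0.3] q1,q6 [ 0.67 -2.54] 
 total [  -4.  -318.8  -71.2] [ 19.2 -16.  -94.9] n 15 
 row [ -0.3 -21.3  -4.7] [ 1.28 -1.07 -6.33]
```

```bash
python3 -m creep '[[[62,0,-21.3,0,1.28,-1.07,-6.33],[62,0,-21.3,0,1.28,-1.07,-6.33],[62,0,-21.3,0,1.28,-1.07,-6.33],[62,0,-21.3,0,1.28,-1.07,-6.33],[62,0,-21.3,0,1.28,-1.07,-6.33],[62,0,-21.3,0,1.28,-1.07,-6.33],[62,0,-21.3,0,1.28,-1.07,-6.33],[62,0,-21.3,0,1.28,-1.07,-6.33],[62,0,-21.3,0,1.28,-1.07,-6.33],[62,0,-21.3,0,1.28,-1.07,-6.33],[62,0,-21.3,-10,1.28,-1.07,-6.33],[62,0,-21.3,-20,1.28,-1.07,-6.33],[62,0,-21.3,-20,1.28,-1.07,-6.33],[62,0,-21.3,-20,1.28,-1.07,-6.33],[62,0,-12,0,1.28,-1.07,-6.33],[62,0,0,0,0,0,0]]]' 20
python3 - <<'E'
from h import *
tip(494.4,-6,100,93.3)
E
```

```text
time: 15.15
tcp_pos: [514.9, -4.8, 80.3]
eef_rot: [0.025, 0.014, 1.0, -0.007]
wrist_force: [0.6, -0.8, 1.0]
opening: 61.9
t 15.2 tcp [514.9  -4.8  80.3] open 61.9 F [ 0.6 -0.8  1. ] q1,q6 [-0.14 -1.67] 
 total [-20.5  -1.2  -5.3] [0.8 2.9 4.9] n 1 
 row [-20.5  -1.2  -5.3] [0.77 2.87 4.85]
```

```bash
python3 -m creep '[[[56,-10,-1,0,0.4,1.4,2.4],[56,-9,0,0,0.4,1.4,2.4],[56,0,0,0,0,0,0],[56,0,0,-20,0,0,0],[56,0,0,-5,0,0,0],[56,0,0,0,0,0,0]]]' 20
python3 - <<'E'
from h import *
tip(496,-6,14.5,93.3)
d=snap('side','a.png',(275,115,335,185),6);a=cv2.imread('pics/a.png')
d=snap('top','b.png',(185,165,415,245),3.4);b=cv2.imread('pics/b.png')
a=cv2.resize(a,(272*360//420*420//360,272)) if 0 else a[:420]
im=np.zeros((420+272,782,3),np.uint8)[:692]; im[:420,:360]=a; im[420:692,:782]=b[:272,:782]
cv2.imwrite('pics/m10.png',cv2.resize(im[:, :],(678,600)) if im.shape[0]>600 else im)
E
```

```text
time: 15.65
tcp_pos: [500.2, -6.1, 56.4]
eef_rot: [0.004, -0.034, 0.999, -0.001]
wrist_force: [-0.3, -0.9, 0.9]
opening: 55.9
t 15.7 tcp [500.2  -6.1  56.4] open 55.9 F [-0.3 -0.9  0.9] q1,q6 [-0.15 -1.79] 
 total [ -4.2   0.1 -66.9] [ 0.1  0.4 -0.6] n 2 
 row [ -2.1   0.  -33.4] [ 0.06  0.21 -0.29]
```

View pics/m10.png

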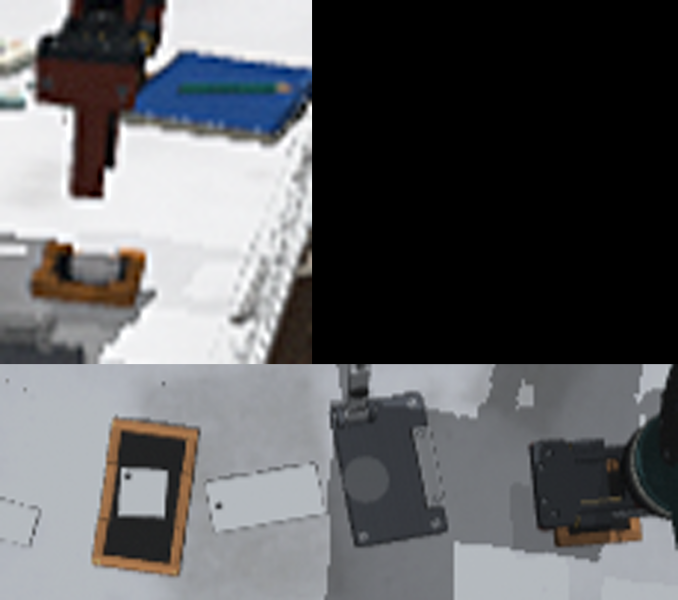

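Picture m10 shows the gripper over the square tray (side view), the seat disc at (367,480), and the long coupon parked between long tray and clamp with corners (206,483), (317,461), (327,512) and (217,532).

```bash
python3 - <<'E'
from h import *
f=lambda P,z:C([(x/.867-.5,(y-364.2)/.867-.5) for x,y in P],z,o=(185,165),s=3.4)
print('seat',f([(367,480)],14)); p=f([(206,483),(317,461),(327,512),(217,532)],10);print(p,p.mean(0),ang(p[1],p[0]),ang(p[2],p[3]))
print('sq',f([(119,469),(168,469),(166,517),(118,515)],22).mean(0))
b=f([(331,407),(421,393),(447,531),(357,546)],14);print('base',b, b.mean(0)+0)
E
python3 -m creep '[[[56,-4,0,0,0,0,-0.5],[56,0,0,-20,0,0,0],[56,0,0,-20,0,0,0],[56,0,0,-15,0,0,0],[56,0,0,-5,0,0,0],[56,0,0,0,0,0,0]]]' 20
python3 - <<'E'
from h import *
tip(496,-6,14.5,93.3)
E
```

```text
seat [[520.2 190.2  14. ]]
[[518.9 333.3  10. ]
 [538.  234.1  10. ]
 [492.2 225.9  10. ]
 [475.  323.7  10. ]] [506.025 279.25   10.   ] 100.9 100.0
sq [509.45  389.025  22.   ]
base [[586.2 221.1  14. ]
 [598.3 140.4  14. ]
 [474.3 120.5  14. ]
 [461.5 200.1  14. ]] [530.075 170.525  14.   ]
time: 16.25
tcp_pos: [499.9, -5.3, -0.1]
eef_rot: [0.009, -0.03, 1.0, -0.002]
wrist_force: [1.0, -0.2, 0.9]
opening: 56.0
t 16.2 tcp [ 4.999e+02 -5.300e+00 -1.000e-01] open 56.0 F [ 1.  -0.2  0.9] q1,q6 [-0.15 -1.78] 
 total [ -3.9  -0.7 -10.4] [ 0.2  1.  -0.1] n 1 
 row [ -3.9  -0.7 -10.4] [ 0.23  1.   -0.09]
```

```bash
python3 -m creep '[[[56,-4,0,-4,0,0.5,0],[56,-2,0,-4,0,0.5,0],[56,0,0,0,0,0,0]]]' 20|grep -E "tcp|force"; python3 -m creep '[[[56,0,0,-2,0,0,0],[56,0,0,0,0,0,0],[25,0,0,0,0,0,0],[25,0,0,0,0,0,0],[25,0,0,0,0,0,0],[25,0,0,0,0,0,0],[25,0,0,0,0,0,0],[25,0,0,0,0,0,0]]]' 20
python3 - <<'E'
from h import *
tip(496,-6,14.5,93.3)
E
```

```text
tcp_pos: [494.3, -5.3, -6.7]
wrist_force: [-0.2, 0.2, -0.4]
time: 17.17
tcp_pos: [496.1, -5.6, -7.1]
eef_rot: [0.002, -0.029, 1.0, -0.003]
wrist_force: [0.2, -0.0, -1.5]
opening: 35.3
t 17.2 tcp [496.1  -5.6  -7.1] open 35.3 F [ 0.2 -0.  -1.5] q1,q6 [-0.15 -1.77] 
 total [-0.1 -0.4 -3.4] [ 0.3  0.2 -0.1] n 1 
 row [-0.1 -0.4 -3.4] [ 0.29  0.24 -0.08]
```

```bash
python3 -m creep '[[[25,0,0,5,0,0,0],[25,0,0,15,0,0,0],[25,0,0,25,0,0,0],[25,0,0,20,0,0,0],[25,0,0,5,0,0,0],[25,0,0,0,0,0,0]]]' 25
python3 - <<'E'
from h import *
to(522,190.8,62,99)
E
```

```text
time: 17.67
tcp_pos: [494.0, -5.4, 65.5]
eef_rot: [0.0, -0.029, 1.0, -0.002]
wrist_force: [-0.1, 0.2, -0.7]
opening: 34.6
t 17.7 tcp [494.   -5.4  65.5] open 34.6 F [-0.1  0.2 -0.7] q1,q6 [-0.15 -1.77] 
 total [ 28.  196.2  -3.5] [0.3 0.  5.6] n 6 
 row [ 4.7 32.7 -0.6] [0.04 0.01 0.94]
```

```bash
python3 -m creep '[[[25,4.7,20,0,0,0,0.9],[25,4.7,32,0,0,0,0.9],[25,4.7,33,0,0,0,0.9],[25,4.7,33,0,0,0,0.9],[25,4.7,33,0,0,0,0.9],[25,4,30,0,0,0,0.9],[25,0,8,0,0,0,0],[25,0,0,0,0,0,0]]]' 25
python3 - <<'E'
from h import *
to(522,190.8,-3,99)
E
```

```text
time: 18.33
tcp_pos: [520.3, 189.8, 59.8]
eef_rot: [-0.001, -0.076, 0.997, -0.003]
wrist_force: [0.9, 0.5, -0.8]
opening: 34.8
t 18.3 tcp [520.3 189.8  59.8] open 34.8 F [ 0.9  0.5 -0.8] q1,q6 [ 0.23 -1.49] 
 total [  1.7   1.  -62.8] [ 0.3 -0.1  0.3] n 2 
 row [  0.8   0.5 -31.4] [ 0.17 -0.04  0.13]
```

Good. Lower slowly, checking contact.

```bash
python3 -m creep '[[[25,1,0.5,-15,0,0,0],[25,0.5,0.5,-18,0,0,0],[25,0,0,-15,0,0,0],[25,0,0,-9,0,0,0],[25,0,0,-1,0,0,0],[25,0,0,0,0,0,0]]]' 25|grep -E "tcp|force|open"; python3 -m creep '[[[25,0,0,-1.5,0,0,0],[25,0,0,-1.5,0,0,0]]]' 25|grep -E "tcp|force"
```

```text
tcp_pos: [518.9, 185.2, -3.2]
wrist_force: [-0.5, -0.9, -0.6]
opening: 35.0
tcp_pos: [518.8, 184.1, -5.4]
wrist_force: [-4.3, 1.9, 18.5]
```

```bash
python3 -m creep '[[[25,1,2,2,0,0,0],[25,1.5,3,0,0,0,0],[25,1,2,0,0,0,0],[25,0,0,0,0,0,0]]]' 25|grep -E "tcp|force|open"; python3 -c "
from h import *
to(522,190.8,-5,99)"
```

```text
tcp_pos: [524.6, 191.4, -0.9]
wrist_force: [-0.8, 0.1, -0.3]
opening: 34.7
t 19.3 tcp [524.6 191.4  -0.9] open 34.7 F [-0.8  0.1 -0.3] q1,q6 [ 0.23 -1.48] 
 total [-2.6 -0.6 -4.1] [ 0.5 -0.1  0.5] n 1 
 row [-2.6 -0.6 -4.1] [ 0.47 -0.13  0.46]
```

```bash
python3 -m creep '[[[25,-2,0,-2,0,0,0],[25,-0.5,0,-2,0,0,0],[25,0,0,0,0,0,0]]]' 25|grep -E "tcp|force|open"; python3 -m creep '[[[25,0,0,-0.5,0,0,0],[44,0,0,0,0,0,0],[44,0,0,0,0,0,0],[44,0,0,0,0,0,0],[44,0,0,0,0,0,0]]]' |grep -E "tcp|force|open"
```

```text
tcp_pos: [522.7, 191.8, -4.7]
wrist_force: [0.1, 0.6, 0.4]
opening: 34.7
tcp_pos: [522.2, 191.7, -5.6]
wrist_force: [-0.8, -0.3, 1.2]
opening: 44.0
```

```bash
python3 -m creep '[[[44,0,0,10,0,0,0],[44,0,0,25,0,0,0],[44,0,0,35,0,0,0],[44,0,0,35,0,0,0],[44,-5,-35,25,0,0,0],[44,-5,-38,20,0,0,0],[44,-5,-38,10,0,0,0],[44,0,-20,0,0,0,0],[44,0,0,0,0,0,0]]]' 25
python3 - <<'E'
from h import *
snap('top','m11.png',(270,165,350,245),7)
E
```

```text
time: 20.75
tcp_pos: [505.8, 59.0, 165.5]
eef_rot: [0.001, -0.078, 0.997, -0.005]
wrist_force: [0.1, 0.5, -0.7]
opening: 44.1
```

View pics/m11.png

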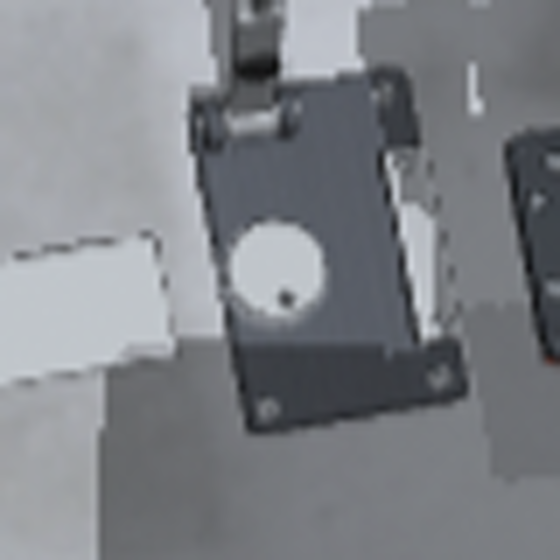

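Run:
```python
from h import *
f=lambda P,z:C(P,z,o=(270,165),s=7)
print('disc',f([(278,269)],24)); b=f([(190,92),(405,72),(468,393),(250,432)],14)
print(b)
a=np.radians(9);R=np.array([[np.cos(a),-np.sin(a)],[np.sin(a),np.cos(a)]])
print('seat from base',b.mean(0)[:2]-R@[6,-22])
to(602,205.5,200,99)
```

```text
disc [[521.  190.4  24. ]]
[[589.7 221.2  14. ]
 [596.7 140.2  14. ]
 [475.3 119.8  14. ]
 [461.3 201.   14. ]]
seat from base [521.38231173 191.3405367 ]
t 20.8 tcp [505.9  60.4 165.4] open 43.8 F [-0.1  0.6  0.7] q1,q6 [-0.01 -1.73] 
 total [ 96.1 145.1  34.6] [0.6 0.1 0.1] n 5 
 row [19.2 29.   6.9] [0.11 0.03 0.02]
```

Picture m11 shows the disc centred at (278,269), i.e. (521,190), within 1–2 mm of the seat. Next I lower the bar.

```bash
python3 -m creep '[[[36,5,15,12,0,0,0],[36,12,29,12,0,0,0],[36,22,32,10,0,0,0],[36,25,32,2,0,0,0],[36,22,25,0,0,0,0],[36,8,8,0,0,0,0],[36,0,0,0,0,0,0]]]' 15|grep tcp; python3 -c "
from h import *
to(604,206.5,130,99)"
```

```text
tcp_pos: [597.6, 215.8, 202.9]
t 21.4 tcp [597.6 215.8 202.9] open 36.1 F [-0.1 -0.8 -1.5] q1,q6 [ 0.24 -1.48] 
 total [  6.4  -9.3 -72.9] [ 0.3 -0.2  0.3] n 2 
 row [  3.2  -4.7 -36.5] [ 0.15 -0.09  0.14]
```

```bash
python3 -m creep '[[[36,4,-6,0,0,0,0],[36,2,-4,0,0,0,0],[36,0,0,0,0,0,0]]]' 15|grep tcp; python3 -c "
from h import *
to(604,206.5,130,99)"
```

```text
tcp_pos: [601.0, 207.2, 201.2]
t 21.6 tcp [601.  207.2 201.2] open 35.7 F [-0.8 -0.1  0.5] q1,q6 [ 0.23 -1.5 ] 
 total [  3.   -0.7 -71.2] [ 0.3 -0.5  0. ] n 2 
 row [  1.5  -0.4 -35.6] [ 0.17 -0.23  0.02]
```

```bash
python3 -m creep '[[[36,1.5,0,-15,0,0,0],[36,1.5,0,-18,0,0,0],[36,0,0,-18,0,0,0],[36,0,0,-14,0,0,0],[36,0,0,-4,0,0,0],[36,0,0,0,0,0,0]]]' 15|grep -E "tcp|force"; python3 -c "
from h import *
to(604,206.5,130,99)"
```

```text
tcp_pos: [600.1, 199.8, 131.3]
wrist_force: [0.4, 0.1, 0.2]
t 22.1 tcp [600.1 199.8 131.3] open 36.0 F [0.4 0.1 0.2] q1,q6 [ 0.22 -1.5 ] 
 total [ 3.9  6.7 -1.3] [ 0.4 -0.6  0.5] n 1 
 row [ 3.9  6.7 -1.3] [ 0.41 -0.56  0.52]
```

```bash
python3 -m creep '[[[36,3,5,-1,0,0,0],[36,1,2,-1,0,0,0],[36,0,0,0,0,0,0],[0,0,0,0,0,0,0],[0,0,0,0,0,0,0],[0,0,0,0,0,0,0],[0,0,0,0,0,0,0],[0,0,0,0,0,0,0]]]' 20|grep -E "tcp|force|open"; python3 -c "
from h import *
arc(1.2,5,off=32,H=(576.8,200.2))"
```

```text
tcp_pos: [606.1, 206.6, 133.6]
wrist_force: [0.8, -2.3, -2.6]
opening: 12.1
phi 1.791 radius 137.0 side 1.8 open 12.1 F [ 0.8 -2.3 -2.6] z 133.6
[[-15.0, -2.4, 2.5], [-15.2, -2.4, 0.7], [-15.1, -2.4, -1.2], [-14.9, -2.4, -3.0], [-14.4, -2.3, -4.7]]
```

```bash
python3 -m creep '[[[0,-12,-2,2,0,0,0],[0,-15,-2.4,0.5,0,0,0],[0,-15.1,-2.4,-1.2,0,0,0],[0,-14.9,-2.4,-3,0,0,0],[0,-14.4,-2.3,-4.7,0,0,0]]]' 20|grep -E "force|open"; python3 -c "
from h import *
arc(0.6,5,off=28,H=(576.8,200.2))"
```

```text
wrist_force: [-0.4, -1.5, 6.1]
opening: 12.0
phi 1.315 radius 132.3 side 1.0 open 12.0 F [-0.4 -1.5  6.1] z 132.1
[[-17.4, -2.8, -6.0], [-16.4, -2.6, -8.4], [-15.0, -2.4, -10.7], [-13.4, -2.1, -12.8], [-11.4, -1.8, -14.6]]
```

```bash
python3 -m creep '[[[0,-17.4,-2.8,-7,0,0,0],[0,-16.4,-2.6,-9,0,0,0],[0,-15,-2.4,-10.7,0,0,0],[0,-13.4,-2.1,-12.8,0,0,0],[0,-11.4,-1.8,-14.6,0,0,0]]]' 20|grep -E "force|open"; python3 -c "
from h import *
arc(0.08,5,off=28,H=(576.8,200.2))"
```

```text
wrist_force: [-1.3, -0.2, 0.0]
opening: 11.8
phi 0.64 radius 133.0 side -0.0 open 11.8 F [-1.3 -0.2  0. ] z 83.4
[[-7.9, -1.3, -12.1], [-6.5, -1.0, -13.0], [-5.1, -0.8, -13.6], [-3.5, -0.6, -14.1], [-1.9, -0.3, -14.4]]
```

```bash
python3 -m creep '[[[0,-7.9,-1.3,-12.1,0,0,0],[0,-6.5,-1,-13,0,0,0],[0,-5.1,-0.8,-13.6,0,0,0],[0,-3.5,-0.6,-13,0,0,0],[0,-1.5,-0.3,-10,0,0,0],[0,0,0,0,0,0,0]]]' 20|grep -E "force|open"; python3 -c "
from h import *
arc(0,3,off=28,H=(576.8,200.2))"
```

```text
wrist_force: [1.4, -0.5, -0.8]
opening: 12.0
phi 0.113 radius 137.2 side -0.4 open 12.0 F [ 1.4 -0.5 -0.8] z 19.5
[[-0.5, -0.1, -4.9], [-0.3, -0.0, -4.9], [-0.1, -0.0, -4.9]]
```

```bash
python3 -m creep '[[[0,0,0,-4,0,0,0],[0,0,0,-3,0,0,0]]]' 20|grep -E "tcp|force"; python3 -m creep '[[[0,0,0,-3,0,0,0],[0,0,0,0,0,0,0]]]' 20|grep -E "tcp|force";python3 -m creep '[[[0,0,0,-3,0,0,0],[0,0,0,0,0,0,0]]]' 20|grep -E "tcp|force"
```

```text
tcp_pos: [441.3, 178.3, 12.6]
wrist_force: [-2.4, -0.1, 1.3]
tcp_pos: [441.0, 178.2, 9.4]
wrist_force: [-1.0, -0.5, -0.4]
tcp_pos: [440.8, 178.2, 6.5]
wrist_force: [-1.2, -0.2, 0.2]
```

```bash
python3 -m creep '[[[0,0,0,-3,0,0,0],[0,0,0,0,0,0,0]]]' 20|grep -E "tcp|force"; python3 -m creep '[[[0,0,0,-3,0,0,0],[0,0,0,0,0,0,0]]]' 20|grep -E "tcp|force"
```

```text
tcp_pos: [440.7, 178.2, 3.4]
wrist_force: [-1.4, -1.6, 0.1]
tcp_pos: [440.5, 178.2, 0.2]
wrist_force: [-1.4, -1.2, -0.4]
```

```bash
python3 -m creep '[[[36,0,0,0,0,0,0],[36,0,0,0,0,0,0],[36,0,0,0,0,0,0],[36,0,0,15,0,0,0],[36,0,0,30,0,0,0],[36,0,0,35,0,0,0],[60,0,0,35,0,0,0],[60,0,0,0,0,0,0]]]' 20
python3 - <<'E'
from h import *
to(509,389,100,90)
E
```

```text
time: 25.63
tcp_pos: [443.0, 178.6, 118.9]
eef_rot: [0.013, -0.076, 0.997, -0.003]
wrist_force: [-0.1, 0.5, 0.4]
opening: 46.3
t 25.6 tcp [443.  178.6 118.9] open 46.3 F [-0.1  0.5  0.4] q1,q6 [ 0.25 -1.47] 
 total [ 66.  210.4 -18.9] [ 0.4  1.5 -8.7] n 6 
 row [11.  35.1 -3.1] [ 0.06  0.25 -1.45]
```

```bash
python3 -m creep '[[[66,5,18,0,0,0.3,-1.5],[66,11,34,0,0,0.3,-1.5],[66,11,35,0,0,0.3,-1.5],[66,11,35,-5,0,0.3,-1.5],[66,11,35,-8,0,0.3,-1.5],[66,11,32,-6,0,0.3,-1.2],[66,4,14,0,0,0,0],[66,0,0,0,0,0,0]]]' 20
python3 - <<'E'
from h import *
to(509,389,-8,90)
snap('side','m12.png',(190,110,340,220),5)
E
```

```text
time: 26.3
tcp_pos: [513.0, 392.2, 101.4]
eef_rot: [0.003, 0.006, 1.0, -0.001]
wrist_force: [-0.1, 0.0, 0.0]
opening: 66.3
t 26.3 tcp [513.  392.2 101.4] open 66.3 F [-0.1  0.   0. ] q1,q6 [ 0.55 -1.01] 
 total [  -4.    -3.2 -109.4] [0.1 0.4 0.7] n 3 
 row [ -1.3  -1.1 -36.5] [0.03 0.13 0.23]
```

View pics/m12.png

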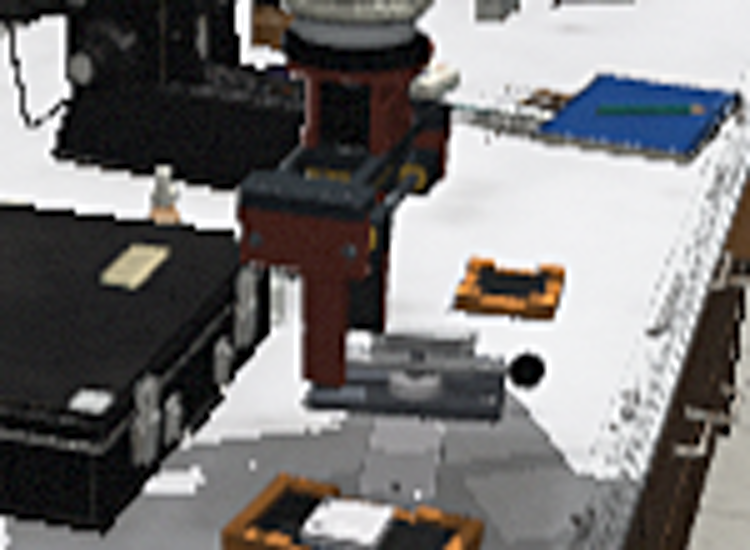

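Picture m12 shows the bar down, with the knob at (527,370), the same place as at the start. The square tray is empty and the gripper is over the square coupon.

```bash
python3 -m creep '[[[62,-2,-1,-15,0,0,0],[62,-2,-1,-25,0,0,0],[62,0,0,-25,0,0,0],[62,0,0,-18,0,0,0],[62,0,0,-5,0,0,0],[62,0,0,0,0,0,0]]]' 20|grep -E "tcp|force"; python3 -c "
from h import *
to(509,389,-8,90)"
```

```text
tcp_pos: [506.2, 381.0, 11.1]
wrist_force: [0.2, 0.1, 0.7]
t 26.9 tcp [506.2 381.   11.1] open 62.3 F [0.2 0.1 0.7] q1,q6 [ 0.54 -1.01] 
 total [  2.8   8.  -19.1] [0.3 0.4 0.7] n 1 
 row [  2.8   8.  -19.1] [0.3  0.37 0.73]
```

```bash
python3 -m creep '[[[62,2,4,0,0,0.3,0.5],[62,1,4,0,0,0,0],[62,0,2,-4,0,0,0],[62,0,0,-6,0,0,0],[62,0,1,-5,0,0,0],[62,0,0,0,0,0,0]]]' 20|grep -E "tcp|force"; python3 -c "
from h import *
to(509,389,-8,90)"
```

```text
tcp_pos: [512.5, 392.8, -0.0]
wrist_force: [-0.6, -0.3, -0.4]
t 27.4 tcp [512.5 392.8  -0. ] open 62.0 F [-0.6 -0.3 -0.4] q1,q6 [ 0.55 -1.01] 
 total [-3.5 -3.8 -8. ] [0.1 0.4 0.3] n 1 
 row [-3.5 -3.8 -8. ] [0.11 0.38 0.26]
```

```bash
python3 -m creep '[[[62,-2,-2,-4,0,0,0],[62,-1,-1,-3,0,0,0],[62,0,0,0,0,0,0],[30,0,0,0,0,0,0],[30,0,0,0,0,0,0],[30,0,0,0,0,0,0],[30,0,0,0,0,0,0],[30,0,0,0,0,0,0],[30,0,0,0,0,0,0],[30,0,0,0,0,0,0]]]' 25|grep -E "tcp|force|open"; python3 -c "
from h import *
to(509,389,-8,90)"
```

```text
tcp_pos: [508.9, 389.6, -7.7]
wrist_force: [0.1, -0.6, -0.7]
opening: 41.6
t 28.2 tcp [508.9 389.6  -7.7] open 41.6 F [ 0.1 -0.6 -0.7] q1,q6 [ 0.55 -1.01] 
 total [ 0.1 -0.6 -0.3] [0.1 0.4 0.2] n 1 
 row [ 0.1 -0.6 -0.3] [0.12 0.38 0.22]
```

```bash
python3 -m creep '[[[30,0,0,5,0,0,0],[30,0,0,20,0,0,0],[30,0,0,30,0,0,0],[30,0,0,25,0,0,0],[30,0,-10,5,0,0,0],[30,0,-25,0,0,0,0.5],[30,0,-38,0,0,0,0.5],[30,-1,-38,0,0,0,0.5],[30,-1,-38,0,0,0,0.5],[30,-1,-38,0,0,0,0.5],[30,-1,-38,0,0,0,0.5],[30,-1,-38,0,0,0,0.5],[30,-1,-38,0,0,0,0.5],[30,-1,-38,0,0,0,0],[30,0,-30,0,0,0,0],[30,0,0,0,0,0,0]]]' 30; python3 -c "
from h import *
to(499.3,-8.8,20,93.3)"
```

```text
time: 29.52
tcp_pos: [495.7, 2.8, 79.7]
eef_rot: [0.005, -0.039, 0.999, -0.001]
wrist_force: [-0.8, -0.8, -1.2]
opening: 42.0
t 29.5 tcp [495.7   2.8  79.7] open 42.0 F [-0.8 -0.8 -1.2] q1,q6 [-0.13 -1.78] 
 total [  3.6 -11.6 -59.7] [ 0.1  0.6 -1.1] n 2 
 row [  1.8  -5.8 -29.9] [ 0.05  0.31 -0.57]
```

```bash
python3 -m creep '[[[30,2,-6,-10,0,0.3,-0.5],[30,1,-5,-20,0,0.3,-0.5],[30,0,0,-20,0,0,0],[30,0,0,-8,0,0,0],[30,0,0,0,0,0,0]]]' 30 | grep -E "tcp|force"; python3 -c "
from h import *
to(499.3,-8.8,-7.5,93.3)"
```

```text
tcp_pos: [498.4, -10.3, 17.9]
wrist_force: [-0.6, -0.1, -1.0]
t 29.9 tcp [498.4 -10.3  17.9] open 41.8 F [-0.6 -0.1 -1. ] q1,q6 [-0.16 -1.78] 
 total [  0.9   1.5 -25.4] [0.1 0.1 0.2] n 1 
 row [  0.9   1.5 -25.4] [0.1  0.06 0.22]
```

```bash
python3 -m creep '[[[30,0.5,1,-6,0,0,0],[30,0,0.5,-8,0,0,0],[30,0,0,-6,0,0,0],[30,0,0,-2,0,0,0],[30,0,0,0,0,0,0]]]' 30 | grep -E "tcp|force"; python3 -m creep '[[[30,0,0,-1.5,0,0,0],[30,0,0,-1.5,0,0,0]]]' 30 | grep -E "tcp|force"
```

```text
tcp_pos: [499.1, -6.2, -6.0]
wrist_force: [0.9, -0.5, -0.5]
tcp_pos: [499.5, -6.0, -8.2]
wrist_force: [-5.9, -0.1, 28.5]
```

```bash
python3 -m creep '[[[52,0,0,0.5,0,0,0],[52,0,0,0,0,0,0],[52,0,0,0,0,0,0],[52,0,0,10,0,0,0],[52,0,0,25,0,0,0],[52,0,0,35,0,0,0],[52,0,0,35,0,0,0],[52,0,0,0,0,0,0]]]' 25 | grep -E "tcp|open"; python3 -c "
from h import *
to(506,279.3,80,10.5)"
```

```text
tcp_pos: [498.1, -6.0, 103.2]
opening: 52.0
t 31.2 tcp [498.1  -6.  103.2] open 52.0 F [ 0.4 -0.1  0.5] q1,q6 [-0.15 -1.78] 
 total [  7.9 285.3 -23.2] [  0.   -0.1 -82.8] n 13 
 row [ 0.6 21.9 -1.8] [ 0.   -0.01 -6.37]
```

```bash
python3 -m creep '[[[62,0.6,15,0,0,0,-4],[62,0.6,22,0,0,0,-6.4],[62,0.6,22,0,0,0,-6.4],[62,0.6,22,0,0,0,-6.4],[62,0.6,22,0,0,0,-6.4],[62,0.6,22,0,0,0,-6.4],[62,0.6,22,0,0,0,-6.4],[62,0.6,22,0,0,0,-6.4],[62,0.6,22,0,0,0,-6.4],[62,0.6,22,0,0,0,-6.4],[62,0.6,22,0,0,0,-6.4],[62,0.6,22,0,0,0,-6.4],[62,0.6,22,0,0,0,-6.4],[62,0,6,0,0,0,-2],[62,0,0,0,0,0,0]]]' 25 | grep -E "tcp|open"; python3 -c "
from h import *
to(506,279.3,20,10.5)
d=snap('top','b.png',(195,165,415,245),3.5)"
```

```text
tcp_pos: [506.9, 291.1, 111.5]
opening: 62.0
t 32.4 tcp [506.9 291.1 111.5] open 62.0 F [-0.7 -0.2 -0.4] q1,q6 [0.41 0.31] 
 total [ -0.9 -11.8 -91.5] [0.5 0.1 4.5] n 3 
 row [ -0.3  -3.9 -30.5] [0.17 0.03 1.49]
```

```bash
python3 -m creep '[[[62,0,-5,-10,0.2,0,2.2],[62,0,-5,-25,0.2,0,2.2],[62,0,0,-28,0,0,0],[62,0,0,-22,0,0,0],[62,0,0,-5,0,0,0],[62,0,0,0,0,0,0]]]' 25 | grep -E "tcp|force"; python3 -c "
from h import *
to(506,279.3,-18,10.5)"
```

```text
tcp_pos: [508.0, 276.4, 21.4]
wrist_force: [-0.0, -0.1, -0.4]
t 33.0 tcp [508.  276.4  21.4] open 62.2 F [-0.  -0.1 -0.4] q1,q6 [0.38 0.19] 
 total [ -2.    2.9 -39.4] [ 0.1  0.4 -0.7] n 2 
 row [ -1.    1.5 -19.7] [ 0.04  0.18 -0.37]
```

```bash
python3 -m creep '[[[62,-1,1.5,-8,0,0.4,0],[62,-0.5,1,-12,0,0,0],[62,0,0,-11,0,0,0],[62,0,0,-5,0,0,0],[62,0,0,0,0,0,0]]]' 25 | grep -E "tcp|force"; python3 -c "
from h import *
to(506,279.3,-19,10.5)"
```

```text
tcp_pos: [508.9, 278.9, -14.4]
wrist_force: [-0.6, 0.0, -0.1]
t 33.4 tcp [508.9 278.9 -14.4] open 62.4 F [-0.6  0.  -0.1] q1,q6 [0.38 0.19] 
 total [-2.9  0.4 -4.6] [-0.   0.2 -0.8] n 1 
 row [-2.9  0.4 -4.6] [-0.02  0.19 -0.77]
```

```bash
python3 -m creep '[[[62,-2,0,-3,0,0,0],[62,0,0,-2,0,0,0],[62,0,0,0,0,0,0]]]' 25 | grep -E "tcp|force"; python3 -m creep '[[[40,0,0,0,0,0,0],[40,0,0,0,0,0,0],[40,0,0,0,0,0,0],[40,0,0,0,0,0,0],[40,0,0,0,0,0,0],[40,0,0,0,0,0,0]]]' 35 | grep -E "tcp|force|open"
```

```text
tcp_pos: [507.1, 279.3, -19.7]
wrist_force: [0.3, 0.2, -0.5]
tcp_pos: [507.3, 279.6, -18.9]
wrist_force: [-0.2, 0.2, -1.5]
opening: 45.5
```

```bash
python3 -m creep '[[[40,0,0,6,0,0,0],[40,0,0,20,0,0,0],[40,0,0,25,0,0,0],[40,0,4,15,0,0,6],[40,0,9,3,0,0,6.6],[40,0,9,0,0,0,6.6],[40,0,9,0,0,0,6.6],[40,0,9,0,0,0,6.6],[40,0,9,0,0,0,6.6],[40,0,9,0,0,0,6.6],[40,0,9,0,0,0,6.6],[40,0,9,0,0,0,6.6],[40,0,9,0,0,0,6.6],[40,0,9,0,0,0,4],[40,0,9,0,0,0,0],[40,0,0,0,0,0,0]]]' 40 | grep -E "tcp|open"; python3 -c "
from h import *
to(507.1,386,20,81.8)"
```

```text
tcp_pos: [505.9, 386.2, 60.0]
opening: 45.4
t 35.5 tcp [505.9 386.2  60. ] open 45.4 F [ 1.  -0.3 -0.8] q1,q6 [ 0.54 -0.92] 
 total [  1.2  -0.2 -40. ] [-0.3  0.3 -2.2] n 2 
 row [  0.6  -0.1 -20. ] [-0.14  0.17 -1.09]
```

```bash
python3 -m creep '[[[40,0.5,0,-8,0,0.3,-1.5],[40,0.5,0,-18,0,0,-1],[40,0,0,-15,0,0,0],[40,0,0,-7,0,0,0],[40,0,0,0,0,0,0]]]' 40 | grep -E "tcp|force"; python3 -c "
from h import *
to(507.1,386,-7,81.8)
snap('side','m13.png',(180,150,310,245),6)"
```

```text
tcp_pos: [507.8, 386.4, 12.6]
wrist_force: [0.1, -0.1, -1.6]
t 35.9 tcp [507.8 386.4  12.6] open 45.4 F [ 0.1 -0.1 -1.6] q1,q6 [ 0.54 -0.87] 
 total [ -0.7  -0.4 -19.6] [-0.3  0.2  1. ] n 1 
 row [ -0.7  -0.4 -19.6] [-0.33  0.2   1.03]
```

View pics/m13.png

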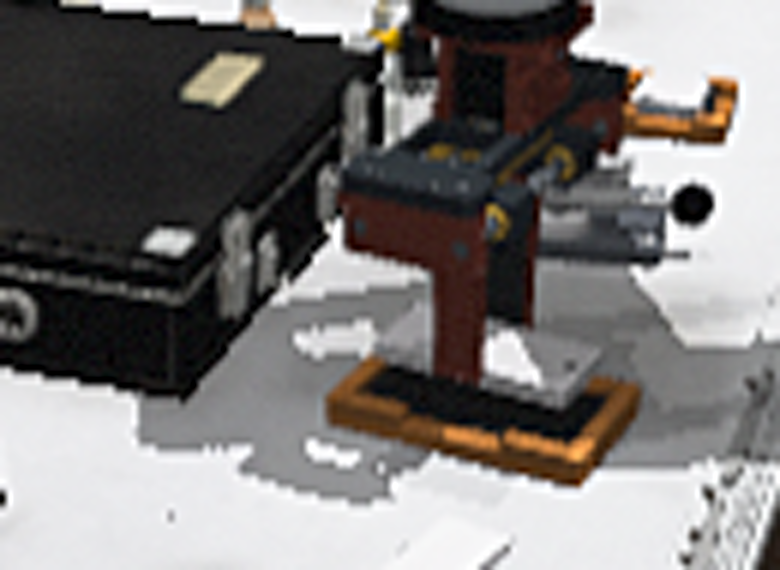

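Picture m13 shows the plate (360–600, 300–400) held level over the long tray and aligned with it. I'll lower it, typing small rows.

```bash
python3 -m creep '[[[40,-0.5,0,-4,0,0,0.8],[40,0,0,-6,0,0,0],[40,0,0,-5,0,0,0],[40,0,0,-2,0,0,0],[40,0,0,0,0,0,0]]]' 40 | grep -E "tcp|force"; python3 -c "
from h import *
to(507.1,386,-7,81.8)"
```

```text
tcp_pos: [509.1, 387.0, -2.7]
wrist_force: [-0.8, -0.6, -1.6]
t 36.4 tcp [509.1 387.   -2.7] open 45.4 F [-0.8 -0.6 -1.6] q1,q6 [ 0.54 -0.89] 
 total [-2.  -1.  -4.3] [-0.4  0.4  0.2] n 1 
 row [-2.  -1.  -4.3] [-0.45  0.39  0.24]
```

```bash
python3 -m creep '[[[40,-1,-0.5,-2,0,0,0],[40,0,0,-1.5,0,0,0],[40,0,0,0,0,0,0]]]' 40 | grep -E "tcp|force"; python3 -m creep '[[[40,0,0,-1.5,0,0,0]]]' 40 | grep -E "tcp|force"
```

```text
tcp_pos: [508.2, 386.6, -6.2]
wrist_force: [0.1, 0.5, -1.2]
tcp_pos: [508.5, 386.7, -7.2]
wrist_force: [-3.9, -2.9, 19.6]
```

Floor contact at the expected height. Release, back off and look.

```bash
python3 -m creep '[[[40,0,0,0.5,0,0,0],[58,0,0,0,0,0,0],[58,0,0,0,0,0,0],[58,0,0,0,0,0,0],[58,0,0,8,0,0,0],[58,0,0,20,0,0,0],[58,0,0,35,0,0,0],[58,0,0,38,0,0,0],[58,0,0,38,0,0,0],[58,-20,30,10,0,0,0],[58,-20,36,0,0,0,0],[58,-20,36,0,0,0,0],[58,-20,36,0,0,0,0],[58,-20,36,0,0,0,0],[58,0,0,0,0,0,0]]]' | grep -E "tcp|force|open"
python3 - <<'E'
from h import *
snap('top','m14.png',(205,165,415,245),3.8)
d=ctrl.snapshot('side')['img'];cv2.imwrite('pics/s14.png',cv2.cvtColor(np.asarray(d),cv2.COLOR_RGB2BGR))
E
```

```text
tcp_pos: [407.1, 565.3, 159.5]
wrist_force: [1.0, 0.8, 0.6]
opening: 57.9
```

View pics/m14.png

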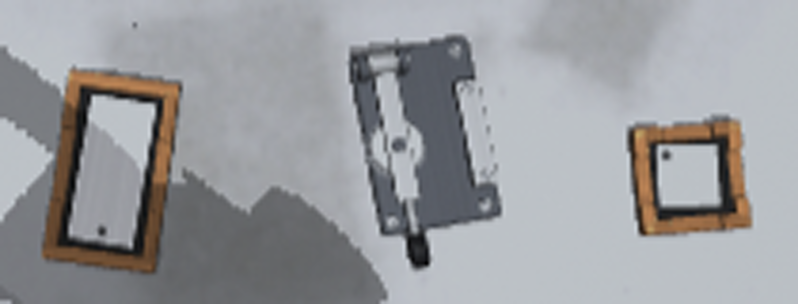

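Picture m14 shows everything in place. The plate lies inside the long pocket at (113,170), and the disc is under the bar at (398,145) with the knob at (417,250) as at the start. The square is in its pocket at (688,176).

Run:
```python
from h import *
print('disc',C([(398,145)],24),'sq',C([(688,176)],22),'plate',C([(113,170)],22)); print(ctrl.get_obs()['time']); ctrl.hand_in()
```

```text
disc [[521.6 190.1  24. ]] sq [[499.2  -6.9  22. ]] plate [[505.9 385.3  22. ]]
38.05
the job is handed in; nothing more can be done
```

I did the whole job in 38 s of robot time and handed it in; the hand-in gives no verdict. I swung the bar up past upright to the stop and slid the long coupon out. I parked it on the bench between the long tray and the clamp, not on the clear patch to the right. Then I set the round coupon on the seat, lowered the bar onto it, and put the square and long coupons in their own trays.

**Last checks, from the final top picture:**
- **Round coupon:** about 1–2 mm from the seat point. The knob shows at the same pixel as at the start, so the bar is down; I had no direct reading of its angle.
- **Square coupon:** about 2 mm from its tray's middle, flat inside the pocket.
- **Long coupon:** about 1–2 mm from its tray's middle, flat inside the pocket.
- **Robot:** the gripper is open, about 160 mm up, and touches nothing.
- **Bystanders:** the dropper bottle and eyepiece were never approached, but the final crop did not include them.

**What disagreed or went wrong:**
- **First knob grip missed:** the fingertips looked about 25 mm above the reported TCP, so the first pinch closed over the top of the knob. I corrected for this afterwards.
- **Height from the side view:** two side-view readings suggested about 15 mm instead, but contact with the bench and tray floors fitted about 24 mm.

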